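# Swap the wrong sauce bottle in the slanted rack

## Task

The slanted wire rack should hold three dark syrup bottles, but one bay has a white bottle with a red cap in it. Take that one out and lay it in the cradle with the red feet, nozzle pointing away from the robot, then put the spare dark bottle from the white-footed cradle into the empty bay, its base slid down under the keeper rod until it rests against the foot board. Leave the two right bottles in place and do not disturb the other things on the table.

Things in the scene. Friction and masses are not known exactly. Their poses are not given: they have to be found in the camera images.
- rack: fixed wire rack, 350 mm wide (y), 190 deep (x), 300 high, at the left, front facing right; origin on the table below the foot board, mid-width; x to its back, y to its near end, z up. Three bays 110 mm apart. In each a bottle lies on two rods (8 mm thick, centres 40 mm apart, 140 long) that climb 35 degrees to the back, nozzle up-slope, base against a flat 52 mm wide foot board square to the slope
- keeper (a point): middle of the keeper rod (8 mm thick, along the rack's y) that crosses all bays 20 mm up-slope of the foot board and 40 mm square above the axes of dark bottles (underside 8 mm clear of them), on thin uprights 55 and 168 mm either side of the middle. A bottle must be slid up-slope 30 mm or more before it can be lifted out square to the slope
- shelf_edge (a point): middle of the front rod (8 mm thick) of the wire shelf with steel cups that covers the back of the rack; 75 mm behind the rack's origin, 295 mm up; posts 170 mm behind the origin, 168 mm either side. Under it is no room for an upright tool: reach in from the front, tool square to the slope (35 degrees from vertical), and draw bottles out forwards
- bay_near (a point): seat in the rack's near (to the robot) bay (y = +110 mm in the rack): centre of the base of a dark bottle that is fully home; z points up-slope along the bottle's axis to the nozzle, y along the rack towards the robot, x square to the slope and down into it (a tool square to the slope points along x). The wrong bottle lies about 3 mm deeper (+x)
- bay_mid (a point): seat in the rack's middle bay (y = 0 mm in the rack): centre of the base of a dark bottle that is fully home; z points up-slope along the bottle's axis to the nozzle, y along the rack towards the robot, x square to the slope and down into it (a tool square to the slope points along x). The wrong bottle lies about 3 mm deeper (+x)
- bay_far (a point): seat in the rack's far bay (y = -110 mm in the rack): centre of the base of a dark bottle that is fully home; z points up-slope along the bottle's axis to the nozzle, y along the rack towards the robot, x square to the slope and down into it (a tool square to the slope points along x). The wrong bottle lies about 3 mm deeper (+x)
- odd: the wrong bottle: loose, white with a red cap and nozzle, 52 mm diameter, 174 mm long, 0.15 to 0.3 kg; origin at the centre of its base, z along its axis to the nozzle; straight round body for the first 115 mm, then shoulder, cap, thin nozzle. It starts in any one of the bays, base within a few mm of the foot board
- dark_1: a right bottle: loose, dark brown with a white cap and nozzle, 56 mm diameter, 185 mm long, straight round body for 130 mm; origin at the centre of its base, z along its axis to the nozzle. Lies in a bay and stays there
- dark_2: the other right bottle, the same as dark_1; lies in a bay and stays there
- spare: the loose spare dark bottle, like dark_1 (56 mm diameter, 185 mm long, 0.15 to 0.3 kg, origin at the centre of its base, z to the nozzle); lies level in the white-footed cradle, nozzle away from the robot, axis 39 mm above the table. On the rack's rods it may not slide by itself: push it
- stock_cradle: fixed low cradle with white feet, 146 mm long (x), 88 wide; origin under its centre on the table, x along the bottle to the nozzle end, z up. Feet with 24 mm high lugs only at the ends (55 to 73 mm from the middle); the gap between is free for fingers. The bottle lies on two rods 8 mm thick, centres 14 mm up and 40 mm apart
- return_cradle: the same cradle with red feet, empty at first; same frame. The two cradles may have changed places
- return_cradle_seat (a point): point 66 mm before the middle of the return cradle, on its centre line, 39 mm above the table: the base centre of the wrong bottle belongs here, within 25 mm along the cradle (its axis then rests 36 mm above the table). x points the way the nozzle must point, z up
- timer: loose round red and white kitchen timer, 62 mm across, 48 mm high; a bystander, origin at the centre of its underside
- red_scraper: loose bench scraper with a red grip, 124 x 154 x 24 mm, lying flat; a bystander, origin under its centre

How it is judged:
On the way:
1. the wrong (white, red-capped) bottle lies in the red-footed cradle, let go (x of odd in the frame of return_cradle_seat between -0.025 and 0.025 m and y of odd in the frame of return_cradle_seat between -0.008 and 0.008 m and z of odd in the frame of return_cradle_seat between -0.01 and 0.005 m and angle between the z axis of odd and the x axis of return_cradle, either way round below 0.12 rad and contact force between odd and the fingers below 0.1 N), for 0.2 s.
At the end, for the whole second after the job is handed in: Wrong bottle at rest in the red-footed cradle, nozzle away, base within 25 mm along and 8 mm across of the seat, in line to 0.12 rad. Spare at rest in the emptied bay, base within 6 mm of the foot board, centred to 6 mm, in line to 0.08 rad. Both let go. Right bottles within 15 mm of their start (all of step 1 and ((z of spare in the frame of bay_near between -0.004 and 0.006 m and x of spare in the frame of bay_near between -0.006 and 0.006 m and y of spare in the frame of bay_near between -0.006 and 0.006 m and angle between the z axis of spare and the z axis of bay_near, either way round below 0.08 rad) or (z of spare in the frame of bay_mid between -0.004 and 0.006 m and x of spare in the frame of bay_mid between -0.006 and 0.006 m and y of spare in the frame of bay_mid between -0.006 and 0.006 m and angle between the z axis of spare and the z axis of bay_mid, either way round below 0.08 rad) or (z of spare in the frame of bay_far between -0.004 and 0.006 m and x of spare in the frame of bay_far between -0.006 and 0.006 m and y of spare in the frame of bay_far between -0.006 and 0.006 m and angle between the z axis of spare and the z axis of bay_far, either way round below 0.08 rad)) and contact force between spare and the fingers below 0.1 N and linear speed of each of odd, spare below 0.02 m/s and angular speed of each of odd, spare below 0.3 rad/s and distance of each of dark_1, dark_2 from where it was at the start of the episode below 0.015 m); the robot touches nothing.
It fails at once if a right bottle is pulled out of its place (distance of any of dark_1, dark_2 from where it was at the start of the episode above 0.03 m).
It fails at once if a bystander is disturbed (distance of any of timer, red_scraper from where it was at the start of the episode above 0.03 m).
It also fails if it takes over 67 s, if anything falls off the work surface, if the arm or the gripper's body presses on something with over 40 N, if the wrist force passes 120 N, or if a joint passes its speed limit or range.

## Robot

A 6-joint arm with a two-finger parallel gripper is mounted at the origin on a cart in front of the work surface, level with it; the furniture and walls round the work are solid. World frame = base frame: x ahead of the robot, y to its left, z up, the work surface at z = 0. Lengths are in m, angles in rad, forces in N, time in s.
With the tool pointing down it reaches from about 0.35 to 0.875 m from the base axis. Payload 4.2 kg.
Tool frame: the origin (TCP) lies midway between the tips of the shut fingers; the grasp point (between the pads) lies 19 mm behind it; z points along the fingers, y is the direction in which the jaws open and shut (so a half turn about z gives the same grasp; the last joint's range is limited). The gripper opens to 87 mm and grips with 3 to 60 N. Pads are 19 mm wide; open, the fingers measure 117 mm over their backs; the gripper's body (75 mm by 190 mm) begins 51 mm behind the grasp point.
Start: joints at [1.39, 0.385, 0.008, 0, -1.194, -0.259], TCP at [0.266, 0.566, 0.223] pointing down, gripper open.
Joint ranges: [-3.14, 3.14], [-1.21, 2.06], [-1.07, 1.41], [-3.16, 2.05], [-2.99, -0.16], [-3.1, 3.1]. Speed limits (rad/s): [2.79, 2.79, 3.14, 3.14, 3.14, 3.14].

## Interface

Orientations are given as a 3x3 rotation matrix whose columns are the frame's x, y, z axes.
In Python, from rig import robot gives the robot as it stands.
- The arm moves only by the tool drive_tool, never from a script. Its argument "rows" is text: rows parted by semicolons, each of 6 numbers parted by spaces: the shift along the tool's x, y, z in mm, then the turn, a rotation vector about the tool's x, y, z in degrees. A call has 1 to 20 rows; each row shifts and turns the commanded pose from where the row before left it, along the tool's axes as they then stand; what a row does not reach is not made up. A row lasts 1/10 s, in which the tool goes at most 50 mm and 8.59 degrees, less where a joint would pass 70% of its speed; a pose out of reach is approached as far as the arm can. A call is refused whole if a number of a shift passes 50 or a number of a turn 8.59, either way. A call with a gripper value outside its range is refused whole. "gripper" is the opening in per cent of the stroke, from 0 (shut) to 100 (fully open), set as the call begins (left out, the last holds). The fingers move at their own pace and stop on an object; "force" is the grip in N (left out, the last holds). Time passes only in rows, so rows that do not move let the fingers close. It gives the time, the measured TCP pose, the force and the opening at its end, in the units of the state.
- robot.sense(): the state, without advancing time (a new reading comes with each control period).
- robot.get_image(name): name is "side" or "top" or "wrist"; returns a dict with "pixels" (400x640x3 uint8, blue, green, red), "vertical_fov" (degrees; the focal length in pixels is half the picture's height over the tangent of half this angle, whatever the lens; pixels are square), "cx", "cy" (the principal point, pixels), "k1" (the pictures are not rectified: a ray, as slopes to the right and down, at radius r is drawn at 1 + k1 r^2 times it, then the intrinsics apply), "rvec" (rotation vector, rad) and "tvec" (3), from world to camera coordinates, as OpenCV has them. Camera axes: x right, y down, z forward; pixel columns grow to the right and rows downward; lengths in m; the calibration is good to about 2 mm. A picture is of the moment at which its call begins. There is no depth.
- robot.hand_in(): hands the job in, once; it reports no verdict.
The state is a dict: "t": time; "joints": joint angles; "qd": joint speeds; "joint_torque": joint torques, N m; "tcp_pos": TCP position; "tool_rot": TCP orientation; "wrist_force": force on the tool from outside, world axes, zero at the start; "ft_torque": the same for the moment, N m; "width": finger opening in m.
Only numpy, scipy, OpenCV 4.12 (cv2) and the standard library are available. Lean on these libraries where they do the work, as an engineer would, in place of code of your own. Each camera call takes 0.05 s, during which the arm holds its last target.

## Working session

There is one attempt and no reset: what is moved stays moved. The work goes in short steps, Python scripts to look and compute and a tool call to move; the robot and the scene stay as the last step left them, time stands still between calls to the robot, and variables do not carry over. Pictures are saved under pics/ and viewed, and the job is handed in when it is done.

Besides the shell and the picture viewer there is one more tool, called as name(argument=value, ...) on one line, values as JSON. drive_tool: Moves the arm, as the interface text tells. Its arguments: {"type":"object","properties":{"rows":{"type":"string"},"gripper":{"type":"number"},"force":{"type":"number"}},"required":["rows"]}

```bash
mkdir -p pics; ls; cat > h.py <<'E'
import numpy as np,cv2,json
from rig import robot
def grab(n,save=None):
    im=robot.get_image(n)
    px=np.ascontiguousarray(im["pixels"]).astype(np.uint8)
    np.savez('pics/%s.npz'%(save or n),px=px,**{k:np.array(im[k]) for k in("vertical_fov","cx","cy","k1","rvec","tvec")})
    if save: cv2.imwrite('pics/%s.png'%save,px)
    return load(save or n)
def load(s): 
    d=np.load('pics/%s.npz'%s); return {k:d[k] for k in d.files}
def cam(im):
    h=im["px"].shape[0]; f=h/2/np.tan(np.radians(float(im["vertical_fov"]))/2)
    R=cv2.Rodrigues(im["rvec"].astype(float).ravel())[0]; t=im["tvec"].astype(float).ravel()
    return f,float(im["cx"]),float(im["cy"]),float(im["k1"]),R,t
def K(im):
    f,cx,cy,k1,R,t=cam(im); return np.array([[f,0,cx],[0,f,cy],[0,0,1.]]),np.array([k1,0,0,0,0.])
def ray(im,u,v):
    k,d=K(im); f,cx,cy,k1,R,t=cam(im)
    p=cv2.undistortPoints(np.array([[[u,v]]],float),k,d)[0,0]
    w=R.T@np.array([p[0],p[1],1.]); return -R.T@t,w/np.linalg.norm(w)
def onz(im,u,v,z):
    o,w=ray(im,u,v); return o+w*(z-o[2])/w[2]
def proj(im,P):
    k,d=K(im); return cv2.projectPoints(np.array(P,float).reshape(-1,1,3),im["rvec"].astype(float),im["tvec"].astype(float),k,d)[0][:,0]
def tri(rays):
    A=np.zeros((3,3));b=np.zeros(3)
    for o,w in rays:
        M=np.eye(3)-np.outer(w,w);A+=M;b+=M@o
    x=np.linalg.solve(A,b); return x,[np.linalg.norm((np.eye(3)-np.outer(w,w))@(x-o)) for o,w in rays]
E
python3 - <<'E'
from h import *
s=robot.sense();print({k:np.round(v,3).tolist() for k,v in s.items()})
for n in("side","top","wrist"):
    im=grab(n,n+"0");o,w=ray(im,320,200);print(n,o,w,cam(im)[:4])
E
```

```text
pics
{'t': 0.0, 'joints': [1.39, 0.386, 0.007, -0.0, -1.194, -0.259], 'qd': [-0.001, 0.0, -0.001, -0.0, 0.001, 0.0], 'joint_torque': [0.001, -39.067, 18.739, 4.219, 0.011, -0.0], 'tcp_pos': [0.266, 0.565, 0.221], 'tool_rot': [[0.905, -0.426, -0.001], [-0.426, -0.905, -0.002], [0.0, 0.002, -1.0]], 'wrist_force': [0.546, 0.277, -0.222], 'ft_torque': [-0.065, -0.028, 0.005], 'width': 0.087}
side [ 0.44341281 -0.94032809  0.85972669] [ 0.12019442  0.80932614 -0.57492999] (np.float64(417.21171303645446), 318.6794706259669, 204.92875124575104, -0.07756681847030313)
top [ 0.46586328 -0.03693331  1.03960269] [ 0.11621668 -0.02659692 -0.99286771] (np.float64(371.1009445966701), 321.57712620597175, 196.0120875611928, -0.03422881101642733)
wrist [0.33174324 0.53473182 0.38351312] [-0.23206062  0.11116547 -0.96632816] (np.float64(360.23579810893744), 321.31940955322267, 202.36775956497107, -0.06808974663325476)
```

View pics/side0.png

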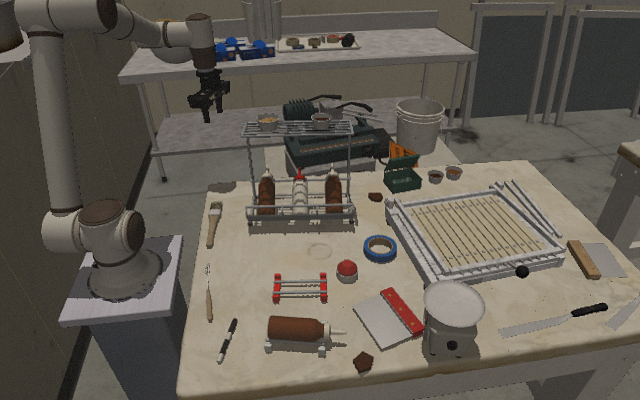

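View pics/top0.png

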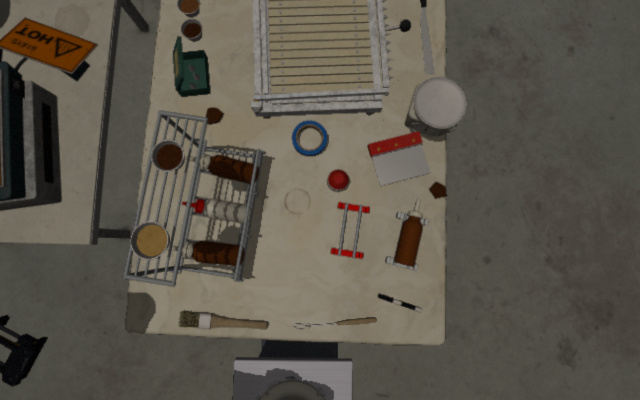

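View pics/wrist0.png

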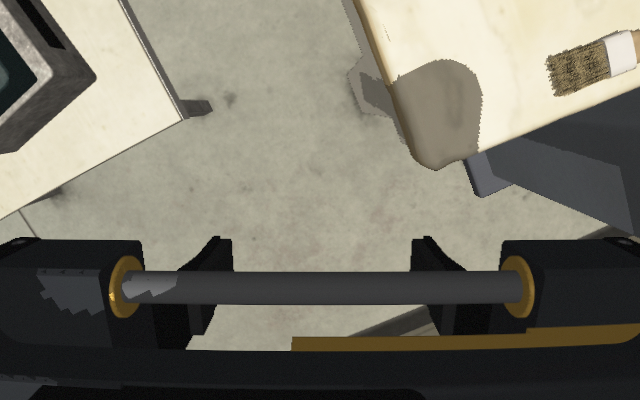

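The side view shows the white bottle with the red cap in the middle bay, at about (300,195). The empty red-footed cradle is at (300,288) and the spare is at (297,330). In the top view the rack spans (130–262, 110–280), the red cradle is at (350,231) and the spare at (408,240). I'll zoom in to get keypoints.

```bash
python3 - <<'E'
from h import *
t=load("top0")["px"];s=load("side0")["px"]
cv2.imwrite("pics/tA.png",cv2.resize(t[100:290,120:280],None,fx=3.1,fy=3.1,interpolation=cv2.INTER_CUBIC))
cv2.imwrite("pics/tB.png",cv2.resize(t[125:285,320:450],None,fx=3.7,fy=3.7,interpolation=cv2.INTER_CUBIC))
cv2.imwrite("pics/sA.png",cv2.resize(s[105:240,235:365],None,fx=4.4,fy=4.4,interpolation=cv2.INTER_CUBIC))
cv2.imwrite("pics/sB.png",cv2.resize(s[255:365,255:365],None,fx=5,fy=5,interpolation=cv2.INTER_CUBIC))
E
```

```text
(no output)
```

View pics/tA.png

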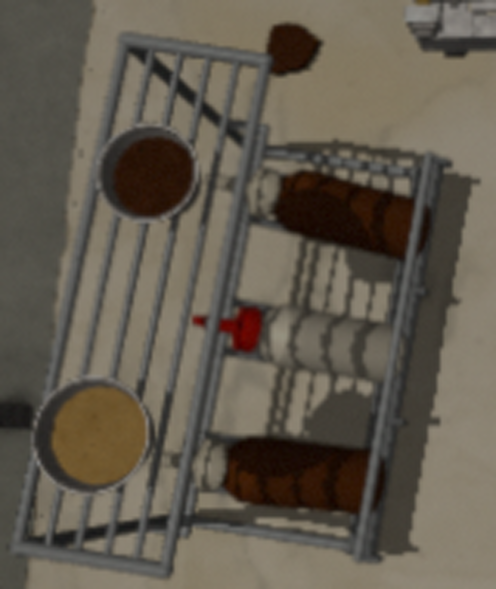

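View pics/tB.png

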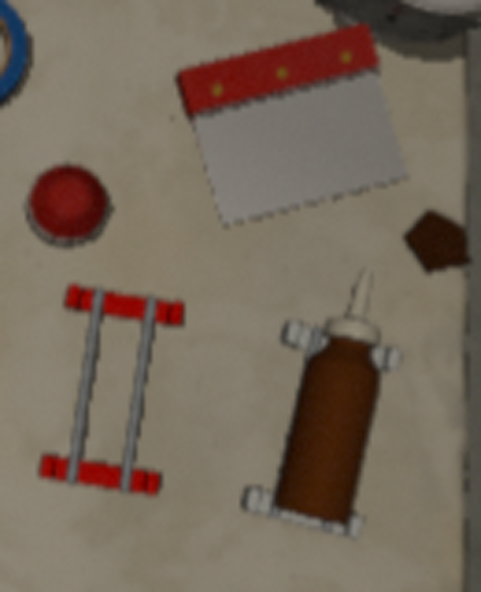

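View pics/sA.png

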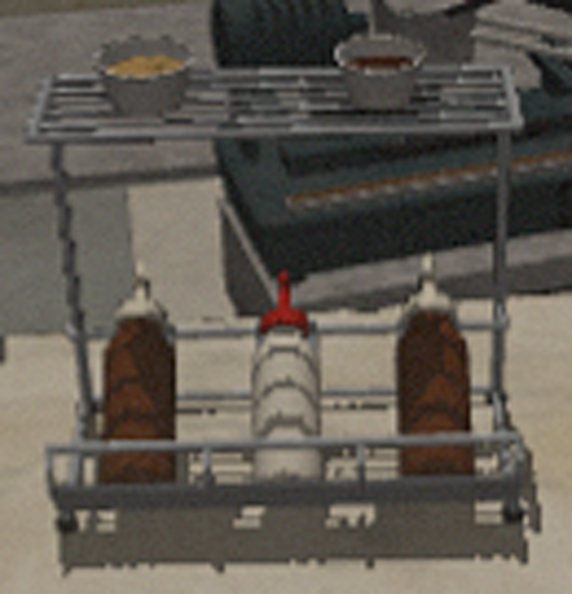

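View pics/sB.png

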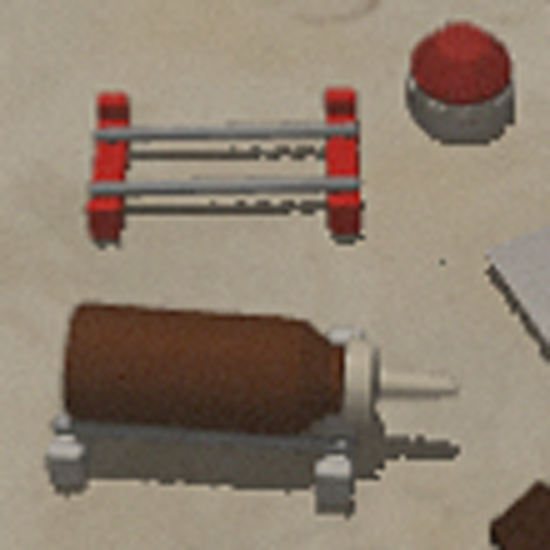

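```bash
python3 - <<'E'
from h import *
T=load("top0");S=load("side0")
a=lambda u,v:(u/3.1+120,v/3.1+100)
b=lambda u,v:(u/4.4+235,v/4.4+105)
def p(n,t,s):
    x,r=tri([ray(T,*a(*t)),ray(S,*b(*s))]);print(n,x.round(4),np.round(r,4));return x
kf=p("keep far",(434,155),(522,438)); kn=p("keep near",(367,555),(47,449))
sf=p("shelf far",(266,60),(519,127)); sn=p("shelf near",(170,570),(30,137))
p("odd tip",(196,322),(284,274))
p("d far tip",(222,182),(428,255)); p("d near tip",(168,461),(141,263))
for q in((266,60),(170,570)): print("shelf z=.295",onz(T,*a(*q),.295))
print(np.linalg.norm(kf-kn),np.linalg.norm(sf-sn), np.degrees(np.arctan2(*(kf-kn)[[1,0]])),np.degrees(np.arctan2(*(sf-sn)[[1,0]])))
for n in "top","side":
    pass
# cradles: red blobs top and white
for nm,im in(("top",T),("side",S)):
    px=im["px"].astype(int); B,G,R=px[...,0],px[...,1],px[...,2]
    m=((R>120)&(G<60)&(B<60)).astype(np.uint8)
    n,l,st,c=cv2.connectedComponentsWithStats(m)
    for i in range(1,n):
        if st[i,4]>15: print(nm,st[i],c[i].round(1),onz(im,*c[i],.02).round(4))
E
```

```text
keep far [0.7042 0.0965 0.0927] [0.0001 0.0001]
keep near [0.3711 0.1368 0.0963] [0.0031 0.0031]
shelf far [0.715  0.1824 0.295 ] [0.0004 0.0004]
shelf near [0.3813 0.2224 0.2985] [0.0008 0.0008]
odd tip [0.5546 0.2685 0.1438] [0.0006 0.0006]
d far tip [0.6628 0.2503 0.1596] [0.0009 0.0009]
d near tip [0.4473 0.2775 0.1598] [0.0005 0.0005]
shelf z=.295 [0.71545212 0.18235558 0.295     ]
shelf z=.295 [0.38172006 0.22361562 0.295     ]
0.3355496275774709 0.3361165965949533 -6.899935063740188 -6.845749381186
top [348 205  11   6  56] [353.3 207.2] [ 0.5671 -0.157   0.02  ]
top [335 249   3   6  17] [335.9 251.4] [ 0.4453 -0.1104  0.02  ]
top [341 250  11   7  57] [346.1 253. ] [ 0.4414 -0.1381  0.02  ]
side [296 171   7   7  25] [299.2 174.8] [0.5665 0.4214 0.02  ]
side [342 260  11   8  64] [347.  263.5] [ 0.646  -0.0863  0.02  ]
side [274 283   6   8  41] [276.7 287. ] [ 0.4389 -0.1437  0.02  ]
side [320 282   7   8  42] [322.8 285.7] [ 0.5632 -0.16    0.02  ]
side [381 287  44  46 557] [402.7 309.7] [ 0.7512 -0.2774  0.02  ]
```

Both rods triangulate to 336 mm between uprights, which matches the given geometry, so the rack pose is good to about 2 mm. The wrong bottle is in the middle bay. I'll move up and across to the front of the rack.

drive_tool(rows="0 0 -22 0 0 8;0 0 -22 0 0 8;0 0 -22 0 0 8;0 0 -22 0 0 8;0 0 -22 0 0 8;0 0 -22 0 0 8;0 0 -22 0 0 8;0 0 -22 0 0 8;0 0 -22 0 0 8")

```text
t: 1.05
tcp_pos: [0.266, 0.5653, 0.4211]
tool_rot: [[-0.131, -0.991, -0.0], [-0.991, 0.131, -0.001], [0.001, 0.0, -1.0]]
wrist_force: [0.6, 0.2, 0.4]
width: 0.087
```

drive_tool(rows="38 -22 0 0 0 0;38 -22 0 0 0 0;38 -22 0 0 0 0;38 -22 0 0 0 0;38 -22 0 0 0 0;38 -22 0 0 0 0;38 -22 0 0 0 0;38 -22 0 0 0 0;38 -22 0 0 0 0;38 -22 0 0 0 0;38 -22 0 0 0 0;38 -22 0 0 0 0;38 -22 0 0 0 0;38 -22 0 0 0 0;38 -22 0 0 0 0;0 0 0 0 0 0")

```text
t: 2.65
tcp_pos: [0.523, -0.0452, 0.4191]
tool_rot: [[-0.132, -0.991, -0.003], [-0.991, 0.132, -0.001], [0.001, 0.002, -1.0]]
wrist_force: [-0.7, 0.4, -0.5]
width: 0.0867
```

```bash
cat >> h.py <<'E'
from scipy.spatial.transform import Rotation as Ro
def rackframe(mid,yaw):
    # mid seat; yaw angle of far direction
    pass
def plan(Rt,Pt,R=None,P=None):
    s=robot.sense(); R=s["tool_rot"] if R is None else R; P=s["tcp_pos"] if P is None else P
    R=np.array(R);P=np.array(P)
    rv=np.degrees(Ro.from_matrix(R.T@Rt).as_rotvec())
    print("rot(tool,deg)",rv.round(2),np.linalg.norm(rv).round(2),"| shift pre-rot mm",(1000*R.T@(np.array(Pt)-P)).round(1),"| shift post-rot mm",(1000*Rt.T@(np.array(Pt)-P)).round(1))
def st():
    s=robot.sense();print("t",round(s["t"],2),"tcp",np.round(s["tcp_pos"],4),"w",round(float(s["width"]),4),"F",np.round(s["wrist_force"],1),"j",np.round(s["joints"],2));return s
E
python3 - <<'E'
from h import *
s=st();print(np.round(s["tool_rot"],3))
grab("wrist","w1");grab("top","t1")
E
```

```text
t 2.65 tcp [ 0.523  -0.0452  0.4191] w 0.0867 F [-0.7  0.4 -0.5] j [ 0.22  0.14  0.15  0.   -1.59 -0.36]
[[-0.132 -0.991 -0.003]
 [-0.991  0.132 -0.001]
 [ 0.001  0.002 -1.   ]]
```

View pics/w1.png

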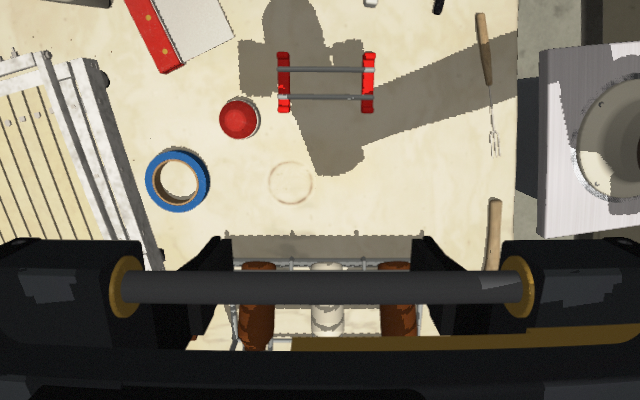

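The wrist view shows the red cradle at (325,82) and the rack bottles just below the gripper's crossbar. I'll tilt 35° and look at the rack square-on.

drive_tool(rows="0 0 0 0 -7 0;0 0 0 0 -7 0;0 0 0 0 -7 0;0 0 0 0 -7 0;0 0 0 0 -7 0;0 0 0 0 0 0")

```text
t: 3.35
tcp_pos: [0.5216, -0.0422, 0.4193]
tool_rot: [[-0.106, -0.992, 0.071], [-0.811, 0.128, 0.571], [-0.575, 0.003, -0.818]]
wrist_force: [-0.4, -0.0, 0.5]
width: 0.0873
```

```bash
python3 - <<'E'
from h import *
s=st();print(np.round(s["tool_rot"],3))
grab("wrist","w2")
xh=np.array([.1198,.9928,0]);yh=np.array([-.9928,.1198,0]);z=np.array([0,0,1.])
c,sn=np.cos(np.radians(35)),np.sin(np.radians(35))
u=c*xh+sn*z;n=-sn*xh+c*z
seat=np.array([.5393,.128,0])-.004*xh+.050*z
Rt=np.c_[-u,np.cross(-n,-u),-n];print(Rt.round(3))
im=load("w2")
for nm,P in (("keepN",seat+.02*u+.04*n+.168*yh),("keepF",seat+.02*u+.04*n-.168*yh),("seat",seat),("tip",seat+.174*u-.003*n)): print(nm,proj(im,P))
E
```

```text
t 3.35 tcp [ 0.5216 -0.0422  0.4193] w 0.0873 F [-0.4 -0.   0.5] j [-0.17  0.18  0.29 -0.62 -1.68 -0.03]
[[-0.106 -0.992  0.071]
 [-0.811  0.128  0.571]
 [-0.575  0.003 -0.818]]
[[-0.098 -0.993  0.069]
 [-0.813  0.12   0.569]
 [-0.574  0.    -0.819]]
keepN [[442.03972492 115.93246629]]
keepF [[205.60769738 117.84787054]]
seat [[323.52923587 101.80295453]]
tip [[324.23336643 211.9031068 ]]
```

View pics/w2.png

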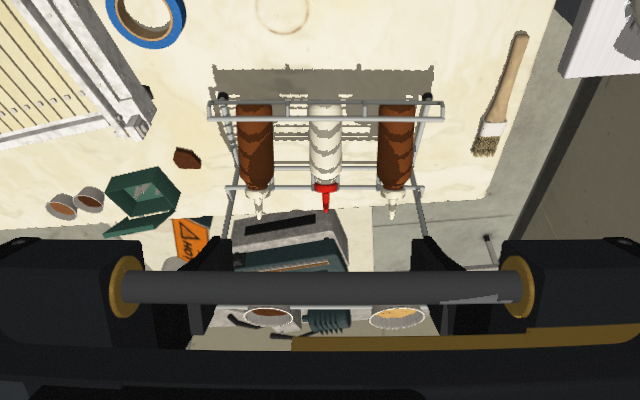

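```bash
python3 - <<'E'
from h import *
t=load("w2")["px"]
cv2.imwrite("pics/w2z.png",cv2.resize(t[85:225,195:455],None,fx=3,fy=3,interpolation=cv2.INTER_CUBIC))
E
```

```text
(no output)
```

View pics/w2z.png

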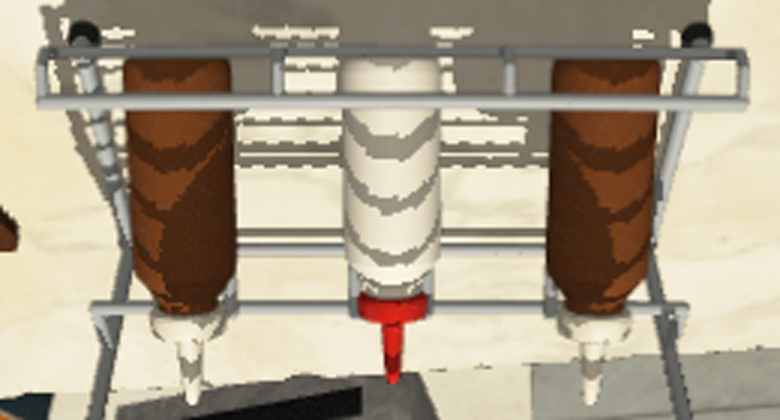

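```bash
python3 - <<'E'
from h import *
W=load("w2");T=load("top0");S=load("side0")
xh=np.array([.1198,.9928,0]);yh=np.array([-.9928,.1198,0]);z=np.array([0,0,1.])
c,sn=np.cos(np.radians(35)),np.sin(np.radians(35))
u=c*xh+sn*z;n=-sn*xh+c*z
O=np.array([.5393,.128,0])
def rk(P): return np.array([(P-O)@xh,(P-O)@yh,P[2]]).round(4)
w=lambda a,b:(a/3+195,b/3+85); a=lambda u,v:(u/3.1+120,v/3.1+100); b=lambda u,v:(u/4.4+235,v/4.4+105)
L={"keepF":((434,155),(522,438),(42,102)),"keepN":((367,555),(47,449),(743,102)),"oddtip":((196,322),(284,274),(392,382)),
"dF":((222,182),(428,255),(193,402)),"dN":((168,461),(141,263),(591,402))}
for k,(p,q,r) in L.items():
    R=[ray(T,*a(*p)),ray(S,*b(*q)),ray(W,*w(*r))]
    for nm,ii in(("TSW",(0,1,2)),("TW",(0,2)),("SW",(1,2))):
        x,e=tri([R[i] for i in ii]); print(k,nm,x.round(4),rk(x),np.round(e,4))
seat=O-.004*xh+.05*z
for s in(.11,-.11): print(proj(W,seat+s*yh+.185*u))
# red cradle in w1
W1=load("w1");px=W1["px"].astype(int);m=((px[...,2]>150)&(px[...,1]<60)&(px[...,0]<70)).astype(np.uint8)
nn,l,stt,cc=cv2.connectedComponentsWithStats(m)
for i in range(1,nn):
    if stt[i,4]>40: print(stt[i],cc[i].round(1),onz(W1,*cc[i],.015).round(4))
E
python3 - <<'E'
import sys;sys.path.insert(0,'.')
import os;os.chdir('.')
from h import *
cv2.imwrite("pics/w1z.png",cv2.resize(load("w1")["px"][40:125,265:390],None,fx=6,fy=6,interpolation=cv2.INTER_CUBIC))
E
```

```text
keepF TSW [0.7032 0.0981 0.0928] [-0.0101 -0.1663  0.0928] [0.0019 0.0016 0.0033]
keepF TW [0.7007 0.0963 0.0988] [-0.0121 -0.164   0.0988] [0.0021 0.0021]
keepF SW [0.7063 0.1076 0.0839] [-0.0002 -0.1683  0.0839] [0.0007 0.0007]
keepN TSW [0.3712 0.1375 0.0977] [-0.0107  0.168   0.0977] [0.0033 0.0035 0.0023]
keepN TW [0.3741 0.1348 0.1051] [-0.0131  0.1648  0.1051] [0.001 0.001]
keepN SW [0.3674 0.1484 0.0881] [-0.0003  0.1731  0.0881] [0.0003 0.0003]
oddtip TSW [0.5543 0.2683 0.1456] [0.1411 0.0019 0.1456] [0.0006 0.0016 0.0017]
oddtip TW [0.5536 0.2669 0.1488] [0.1396 0.0025 0.1488] [0.0001 0.0001]
oddtip SW [0.5565 0.2874 0.1326] [0.1603 0.0021 0.1326] [0.0005 0.0005]
dF TSW [0.6615 0.2506 0.1613] [ 0.1363 -0.1066  0.1613] [0.0008 0.0026 0.0031]
dF TW [0.6593 0.2485 0.1657] [ 0.134  -0.1047  0.1657] [0.0012 0.0012]
dF SW [0.6684 0.2775 0.1434] [ 0.1639 -0.1103  0.1434] [0.0004 0.0004]
dN TSW [0.4476 0.2771 0.1624] [0.137  0.1089 0.1624] [0.0009 0.002  0.0024]
dN TW [0.4478 0.2752 0.1666] [0.1351 0.1085 0.1666] [0.0008 0.0008]
dN SW [0.4469 0.2972 0.1494] [0.157  0.112  0.1494] [0.0013 0.0013]
[[391.47518411 218.33769631]]
[[257.14002418 219.343867  ]]
[ 125    0   54   73 1526] [152.4  33.3] [ 0.7477 -0.2544  0.015 ]
[363  53  12  14 137] [369.   59.6] [ 0.4341 -0.1723  0.015 ]
[362  73  12  21 196] [367.4  82.5] [ 0.4398 -0.1399  0.015 ]
[278  99  12  13 125] [283.6 105.5] [ 0.5701 -0.1229  0.015 ]
[223 109  32  29 612] [237.3 123.4] [ 0.6453 -0.1061  0.015 ]
```

View pics/w1z.png

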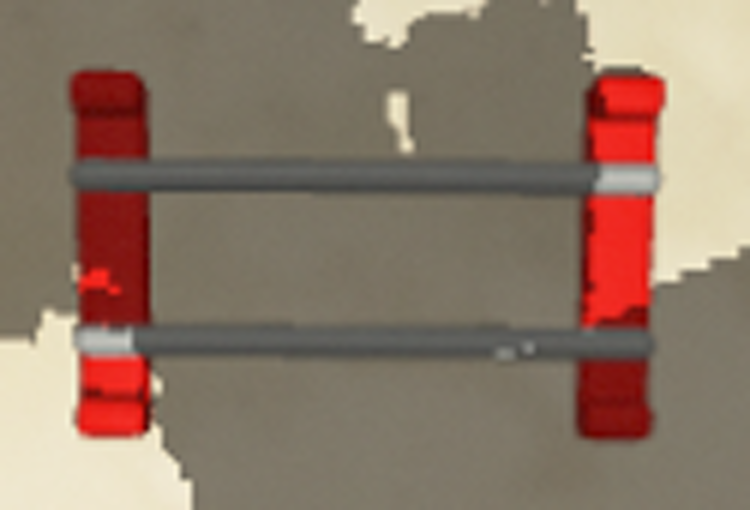

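```bash
cat >> h.py <<'E'
xh=np.array([.1198,.9928,0]);yh=np.array([-.9928,.1198,0]);zz=np.array([0,0,1.])
c35,s35=np.cos(np.radians(35)),np.sin(np.radians(35))
u=c35*xh+s35*zz;n=-s35*xh+c35*zz
O=np.array([.5393,.128,0]);seat=O-.004*xh+.0015*yh+.050*zz
Rbay=np.c_[-u,np.cross(-n,-u),-n]
E
python3 - <<'E'
from h import *
tgt=seat+.075*u-.022*n
print(tgt, (tgt-seat))
plan(Rbay,tgt+.13*n);plan(Rbay,tgt)
W1=load("w1")
w=lambda a,b:(a/6+265,b/6+40)
P=[onz(W1,*w(*q),.014) for q in((75,175),(658,178),(78,342),(652,343))]
for p in P:print(p.round(4))
for i,j in((0,1),(2,3)): d=P[i]-P[j];print(np.linalg.norm(d),np.degrees(np.arctan2(d[1],d[0])))
print(sum(P)/4)
T=load("top0");a=lambda u,v:(u/3.7+320,v/3.7+125)
P=[onz(T,*a(*q),.014) for q in((97,291),(72,481),(151,298),(126,490))]
for p in P:print(p.round(4))
for i,j in((0,1),(2,3)): d=P[i]-P[j];print(np.linalg.norm(d),np.degrees(np.arctan2(d[1],d[0])))
print(sum(P)/4)
E
```

```text
[0.5462034  0.19773039 0.07499689] [0.0088718  0.07352189 0.02499689]
rot(tool,deg) [-0.16 -0.04 -0.39] 0.42 | shift pre-rot mm [  0.5   5.2 290.7] | shift post-rot mm [  0.6   4.4 290.7]
rot(tool,deg) [-0.16 -0.04 -0.39] 0.42 | shift pre-rot mm [4.000e-01 5.600e+00 4.207e+02] | shift post-rot mm [  0.6   4.4 420.7]
[ 0.5711 -0.1767  0.014 ]
[ 0.4269 -0.1571  0.014 ]
[ 0.5767 -0.1365  0.014 ]
[ 0.4324 -0.1173  0.014 ]
0.14551298539667373 -7.740781891028849
0.14556582897457934 -7.576914663929326
[ 0.50179845 -0.14689056  0.014     ]
[ 0.5773 -0.1377  0.014 ]
[ 0.4355 -0.1206  0.014 ]
[ 0.5729 -0.1786  0.014 ]
[ 0.4295 -0.1608  0.014 ]
0.14287252085733587 -6.865408212045223
0.1444635118458582 -7.0710825214390525
[ 0.50379874 -0.14940182  0.014     ]
```

The remaining motion is almost entirely along tool z. I'll approach to 130 mm short.

drive_tool(rows="0 0 36 0 0 -0.4;0 1 36 0 0 0;0 1 36 0 0 0;0 1 36 0 0 0;0 1 36 0 0 0;0 0 36 0 0 0;0 0 36 0 0 0;0 0 36 0 0 0;0 0 0 0 0 0", gripper=100)

```text
t: 4.3
tcp_pos: [0.5356, 0.1267, 0.181]
tool_rot: [[-0.095, -0.994, 0.062], [-0.815, 0.113, 0.569], [-0.572, 0.004, -0.82]]
wrist_force: [-0.4, 0.6, -0.9]
width: 0.0874
```

```bash
python3 - <<'E'
from h import *
s=st();grab("wrist","w3");plan(Rbay,seat+.075*u-.022*n)
im=load("w3")
for nm,P in (("keepN",seat+.02*u+.04*n+.168*yh),("keepF",seat+.02*u+.04*n-.168*yh),("keepmid",seat+.02*u+.04*n)): print(nm,proj(im,P))
E
```

```text
t 4.3 tcp [0.5356 0.1267 0.181 ] w 0.0874 F [-0.4  0.6 -0.9] j [ 0.15  0.29 -0.14 -0.68 -1.07  0.05]
rot(tool,deg) [ 0.14 -0.13  0.31] 0.36 | shift pre-rot mm [  2.   -0.6 130.7] | shift post-rot mm [  2.3  -0.3 130.7]
keepN [[576.48189788 132.80178293]]
keepF [[ 58.32107096 131.4388363 ]]
keepmid [[318.54371947 129.31726282]]
```

View pics/w3.png

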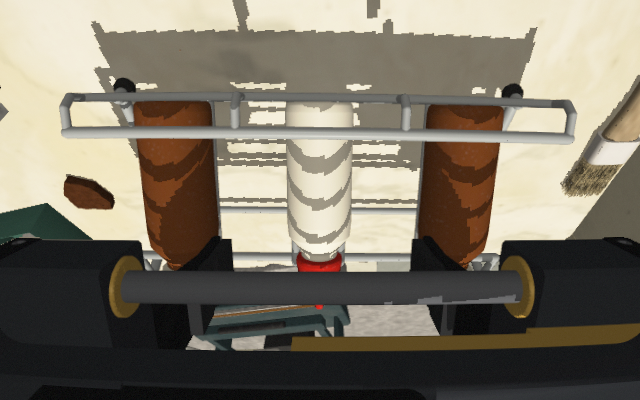

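The keeper rod shows at row ~133 and the bay centre at column ~319. Both agree with the prediction to within 2 mm. I'll descend and grip.

drive_tool(rows="0 0 30 0 0 0.3;0 0 30 0 0 0;0 0 25 0 0 0;0 0 20 0 0 0;0 0 15 0 0 0;0 0 10 0 0 0;0 0 0 0 0 0")

```text
t: 5.05
tcp_pos: [0.5481, 0.1975, 0.078]
tool_rot: [[-0.1, -0.992, 0.071], [-0.813, 0.123, 0.569], [-0.573, -0.001, -0.819]]
wrist_force: [-0.6, 0.2, -0.2]
width: 0.0872
```

drive_tool(rows="0 0 0 0 0 0;0 0 0 0 0 0;0 0 0 0 0 0;0 0 0 0 0 0;0 0 0 0 0 0;0 0 0 0 0 0", gripper=0, force=25)

```text
t: 5.65
tcp_pos: [0.5455, 0.1974, 0.0782]
tool_rot: [[-0.102, -0.993, 0.066], [-0.812, 0.121, 0.57], [-0.574, 0.005, -0.819]]
wrist_force: [-6.0, -0.6, 4.5]
width: 0.0496
```

```bash
python3 - <<'E'
from h import *
s=st();grab("wrist","w4");plan(Rbay,seat+.075*u-.022*n)
print(s["tool_rot"].tolist() if hasattr(s["tool_rot"],"tolist") else s["tool_rot"])
E
```

```text
t 5.65 tcp [0.5455 0.1974 0.0782] w 0.0496 F [-6.  -0.6  4.5] j [ 0.26  0.44 -0.19 -0.79 -0.86  0.13]
rot(tool,deg) [ 0.16  0.04 -0.21] 0.27 | shift pre-rot mm [ 1.4 -0.7  2.9] | shift post-rot mm [ 1.4 -0.7  2.9]
[[-0.10185749761703813, -0.9926119320935214, 0.06592876796028899], [-0.8123165651073765, 0.12124698360974999, 0.5704743351086795], [-0.5742532962302856, 0.004552057897650553, -0.818665029506909]]
```

View pics/w4.png

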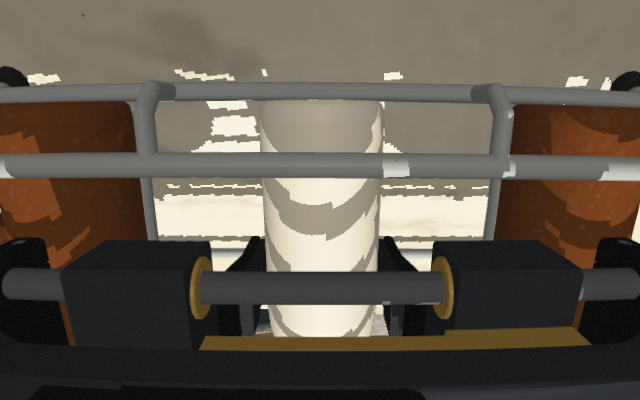

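The grip holds at 49.6 mm opening. I'll slide the bottle up-slope 40 mm, then lift square to the slope.

drive_tool(rows="-4 0 -2 0 0 0;-6 0 0 0 0 0;-8 0 0 0 0 0;-8 0 0 0 0 0;-8 0 0 0 0 0;-6 0 0 0 0 0;0 0 0 0 0 0", force=30)

```text
t: 6.4
tcp_pos: [0.5522, 0.2296, 0.1036]
tool_rot: [[-0.099, -0.992, 0.072], [-0.813, 0.123, 0.57], [-0.574, -0.002, -0.819]]
wrist_force: [-0.5, -0.4, -1.2]
width: 0.0496
```

```bash
python3 - <<'E'
from h import *
s=st();plan(Rbay,seat+.075*u-.022*n)
for c in("wrist","side"):grab(c,c+"5")
cv2.imwrite("pics/s5z.png",cv2.resize(load("side5")["px"][100:250,220:380],None,fx=4,fy=4,interpolation=cv2.INTER_CUBIC))
E
```

```text
t 6.4 tcp [0.5522 0.2296 0.1036] w 0.0496 F [-0.5 -0.4 -1.2] j [ 0.32  0.41 -0.17 -0.76 -0.85  0.03]
rot(tool,deg) [-0.2   0.06 -0.07] 0.22 | shift pre-rot mm [42.9  2.1  4.9] | shift post-rot mm [42.9  2.2  4.9]
```

View pics/wrist5.png

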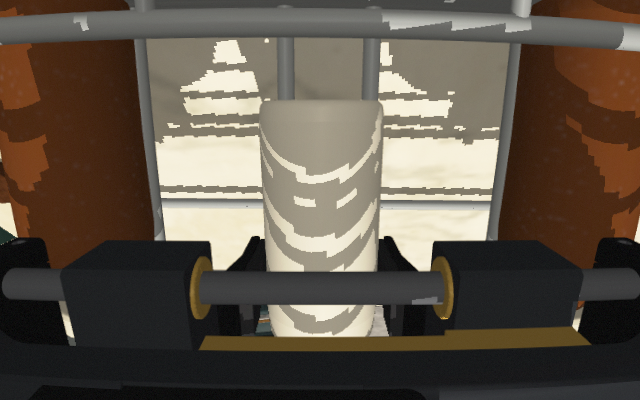

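View pics/s5z.png

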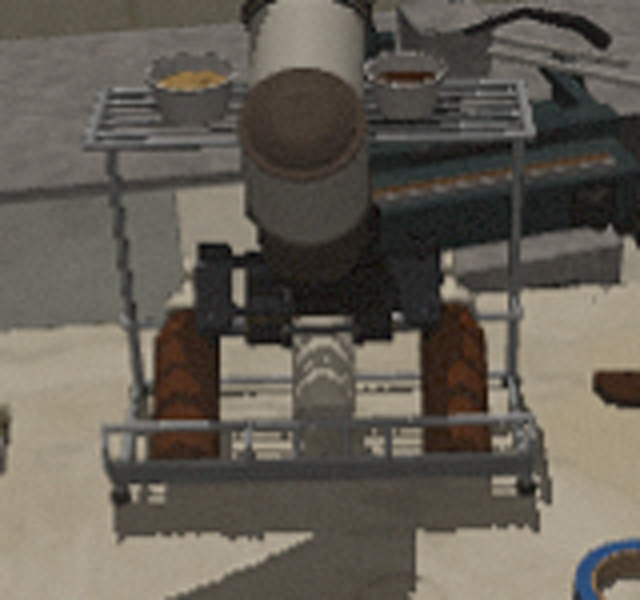

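The base edge at row ~100 has cleared the keeper at row ~25. I'll lift 90 mm square to the slope, draw forwards, and level.

drive_tool(rows="0 0 -15 0 0 0;0 0 -25 0 0 0;0 0 -25 0 0 0;0 0 -25 0 0 0;33 0 -23 0 0 0;33 0 -23 0 0 0;33 0 -23 0 0 0;33 0 -23 0 0 0;33 0 -23 0 0 0;33 0 -23 0 0 0;0 0 0 0 0 0")

```text
t: 7.6
tcp_pos: [0.5156, -0.0679, 0.1761]
tool_rot: [[-0.106, -0.991, 0.076], [-0.814, 0.13, 0.566], [-0.571, -0.002, -0.821]]
wrist_force: [-0.4, 0.9, -2.5]
width: 0.0493
```

drive_tool(rows="0 0 -8 0 7 0;0 0 -8 0 7 0;0 0 -8 0 7 0;0 0 -8 0 7 0;0 0 -8 0 7 0;0 0 0 0 0 0")

```text
t: 8.2
tcp_pos: [0.5139, -0.0743, 0.2141]
tool_rot: [[-0.119, -0.993, 0.003], [-0.993, 0.119, -0.002], [0.001, -0.004, -1.0]]
wrist_force: [-0.6, 1.1, -3.9]
width: 0.0492
```

```bash
python3 - <<'E'
from h import *
s=st()
for c in("wrist","side","top"):grab(c,c+"6")
T=load("top6")["px"];S=load("side6")["px"]
cv2.imwrite("pics/ts6.png",np.hstack([cv2.resize(T[100:300,230:430],None,fx=2,fy=2),cv2.resize(S[120:320,200:400],None,fx=2,fy=2)]))
yaw=np.radians(-7.4);cx=np.array([np.cos(yaw),np.sin(yaw),0]);cy=np.array([-np.sin(yaw),np.cos(yaw),0])
Rc=np.c_[-cx,np.cross(-zz,-cx),-zz];C=np.array([.5025,-.148,0])
print(Rc.round(3)); plan(Rc,C+.009*cx+np.array([0,0,.018+.1]))
E
```

```text
t 8.2 tcp [ 0.5139 -0.0743  0.2141] w 0.0492 F [-0.6  1.1 -3.9] j [ 0.17  0.21 -0.27  0.   -1.09 -0.29]
[[-0.992  0.129 -0.   ]
 [ 0.129  0.992 -0.   ]
 [-0.    -0.    -1.   ]]
rot(tool,deg) [8.000e-02 1.300e-01 9.024e+01] 90.24 | shift pre-rot mm [72.9 -7.1 94.5] | shift post-rot mm [ -7.4 -72.7  94.6]
```

View pics/ts6.png

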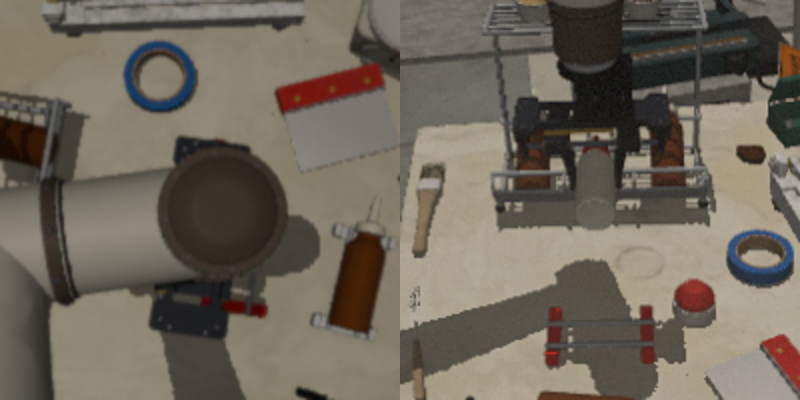

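View pics/wrist6.png

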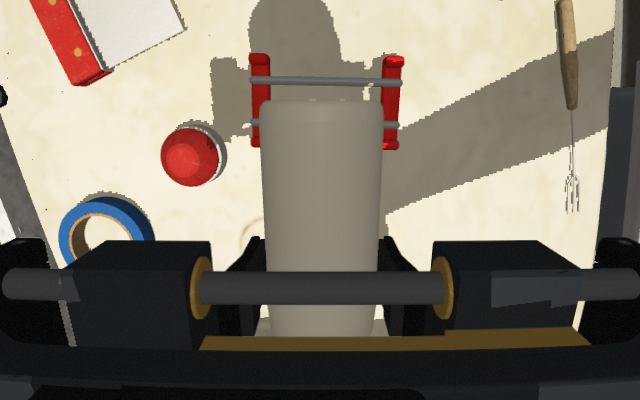

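```bash
python3 - <<'E'
from h import *
s=robot.sense();W=load("wrist6");P=np.array(s["tcp_pos"]);R=np.array(s["tool_rot"])
px=W["px"][:,320].astype(int).sum(1);print(px[85:120])
for dz in(.045,.019+.026-.008): 
    q=onz(W,321,101,P[2]+dz);print("s grasp->base", (R.T@(q-P)*1000).round(1))
E
```

```text
[277 354 357 362 365 362 367 368 367 368 364 367 367 358 355 360 383 387
 398 402 413 419 419 424 421 430 423 430 426 426 426 428 428 426 429]
s grasp->base [ 70.8  -1.4 -45.2]
s grasp->base [ 70.9  -1.4 -37.2]
```

drive_tool(rows="0 0 0 0 0 8.2;0 0 0 0 0 8.2;0 0 0 0 0 8.2;0 0 0 0 0 8.2;0 0 0 0 0 8.2;0 0 0 0 0 8.2;0 0 0 0 0 8.2;0 0 0 0 0 8.2;0 0 0 0 0 8.2;0 0 0 0 0 8.2;0 0 0 0 0 8.2;0 0 0 0 0 0")

```text
t: 9.55
tcp_pos: [0.5137, -0.0774, 0.2123]
tool_rot: [[-0.991, 0.13, 0.001], [0.13, 0.991, 0.001], [-0.0, 0.001, -1.0]]
wrist_force: [-0.2, -0.2, -3.1]
width: 0.049
```

```bash
python3 - <<'E'
from h import *
s=st()
grab("wrist","w7")
cv2.imwrite("pics/w7z.png",cv2.resize(load("w7")["px"][:,100:500],None,fx=1.5,fy=1.5))
yaw=np.radians(-7.4);cx=np.array([np.cos(yaw),np.sin(yaw),0]);C=np.array([.5025,-.148,0])
Rc=np.c_[-cx,np.cross(-zz,-cx),-zz]
plan(Rc,C+.006*cx+np.array([0,0,.1]))
E
```

```text
t 9.55 tcp [ 0.5137 -0.0774  0.2123] w 0.049 F [-0.2 -0.2 -3.1] j [ 0.16  0.21 -0.26 -0.   -1.09 -1.86]
rot(tool,deg) [0.06 0.03 0.1 ] 0.12 | shift pre-rot mm [ -3.8 -71.6 112.3] | shift post-rot mm [ -4.  -71.5 112.4]
```

View pics/w7z.png

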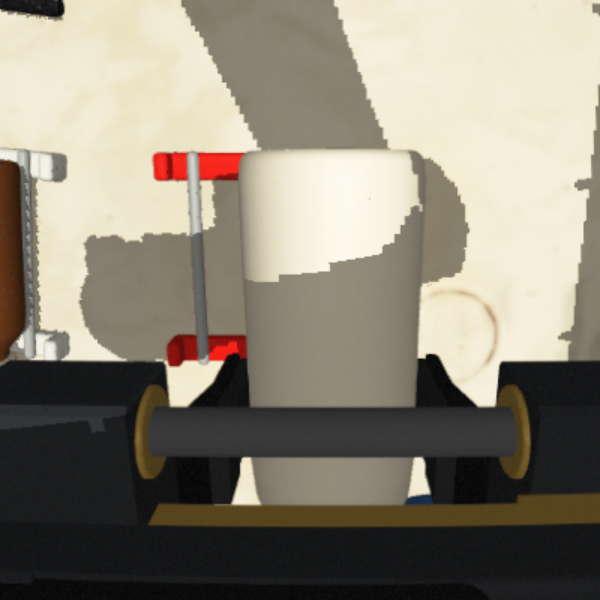

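drive_tool(rows="-1 -18 20 0 0 0;-1 -18 20 0 0 0;-1 -18 20 0 0 0;-1 -18 20 0 0 0;0 0 0 0 0 0")

```text
t: 10.1
tcp_pos: [0.5061, -0.15, 0.1296]
tool_rot: [[-0.992, 0.129, -0.006], [0.129, 0.992, 0.001], [0.006, 0.0, -1.0]]
wrist_force: [-0.6, -0.0, -3.2]
width: 0.0499
```

```bash
python3 - <<'E'
from h import *
s=st()
grab("wrist","w8");grab("side","s8")
cv2.imwrite("pics/w8z.png",np.hstack([cv2.resize(load("w8")["px"][:,120:520],None,fx=1.2,fy=1.2),cv2.resize(load("s8")["px"][200:360,240:350],None,fx=2.9,fy=3)]))
yaw=np.radians(-7.4);cx=np.array([np.cos(yaw),np.sin(yaw),0]);C=np.array([.5025,-.148,0]);cy=np.array([-np.sin(yaw),np.cos(yaw),0])
Rc=np.c_[-cx,np.cross(-zz,-cx),-zz]
plan(Rc,C+.006*cx+np.array([0,0,.02]))
for q in(C+.073*cx+.02*cy,C-.073*cx+.02*cy,C+.073*cx-.02*cy,C-.073*cx-.02*cy):print(proj(load("w8"),q+.014*zz)[0])
E
```

```text
t 10.1 tcp [ 0.5061 -0.15    0.1296] w 0.0499 F [-0.6 -0.  -3.2] j [ 0.02  0.31 -0.36 -0.   -0.91 -1.72]
rot(tool,deg) [0.   0.03 0.09] 0.09 | shift pre-rot mm [4.000e-01 1.000e-01 1.126e+02] | shift post-rot mm [3.000e-01 1.000e-01 1.126e+02]
[346.37164251 276.94260979]
[349.9107958   97.91294162]
[299.18620986 276.93836656]
[296.25898612  97.8714833 ]
```

View pics/w8z.png

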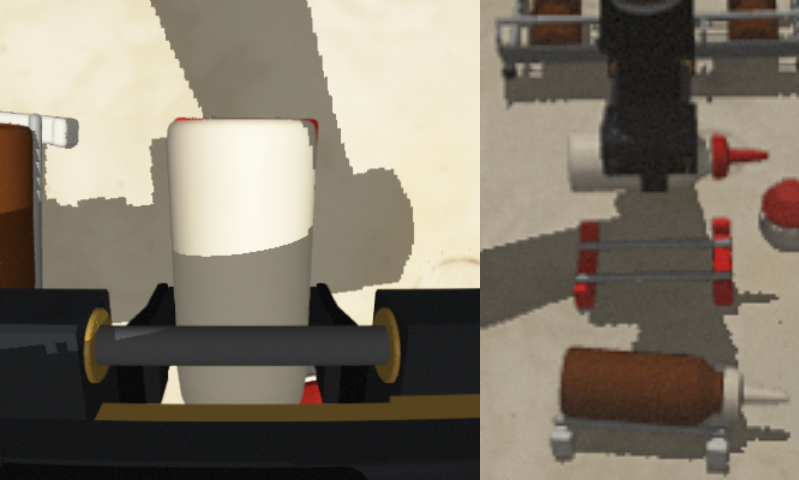

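drive_tool(rows="0 1 25 0 0 0;0 0.5 25 0 0 0;0 0 25 0 0 0;0 0 15 0 0 0;0 0 8 0 0 0;0 0 5 0 0 0;0 0 0 0 0 0")

```text
t: 10.9
tcp_pos: [0.5098, -0.1466, 0.0302]
tool_rot: [[-0.992, 0.126, 0.002], [0.126, 0.992, -0.0], [-0.002, 0.0, -1.0]]
wrist_force: [-0.2, 0.2, -2.2]
width: 0.0494
```

drive_tool(rows="0 0 2 0 0 0;0 0 2 0 0 0;0 0 1 0 0 0;0 0 0 0 0 0")

```text
t: 11.3
tcp_pos: [0.5106, -0.1472, 0.0287]
tool_rot: [[-0.992, 0.126, 0.005], [0.126, 0.992, -0.001], [-0.005, -0.001, -1.0]]
wrist_force: [-3.7, 1.5, 17.3]
width: 0.0495
```

```bash
python3 - <<'E'
from h import *
s=st()
grab("wrist","w9");grab("side","s9")
cv2.imwrite("pics/w9z.png",np.hstack([cv2.resize(load("w9")["px"][:,120:520],None,fx=1.2,fy=1.2),cv2.resize(load("s9")["px"][240:350,250:360],None,fx=2.9,fy=480/110,interpolation=cv2.INTER_CUBIC)]))
E
```

```text
t 11.3 tcp [ 0.5106 -0.1472  0.0287] w 0.0495 F [-3.7  1.5 17.3] j [ 0.03  0.45 -0.46  0.   -0.65 -1.72]
```

View pics/w9z.png

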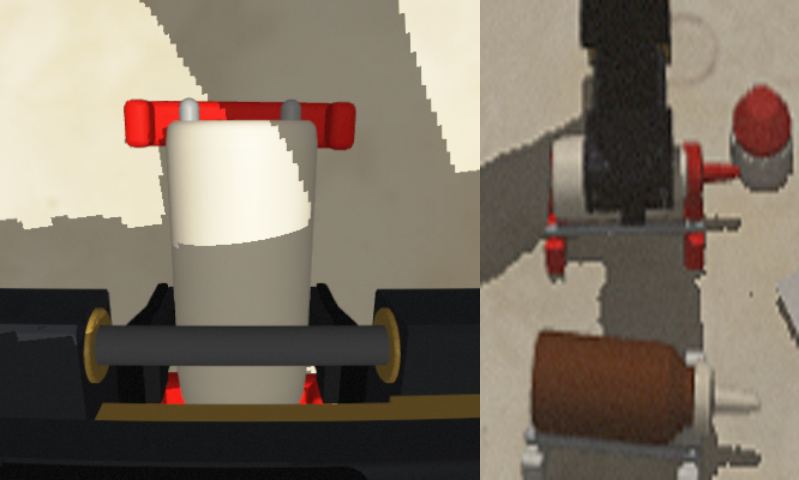

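The bottle lies between the lugs, centred (bottle mid column 242 against cradle 240). I'll ease the pressure, release and rise.

drive_tool(rows="0 0 -3 0 0 0;0 0 0 0 0 0")

```text
t: 11.6
tcp_pos: [0.5102, -0.1469, 0.0291]
tool_rot: [[-0.992, 0.127, 0.005], [0.127, 0.992, -0.0], [-0.005, 0.0, -1.0]]
wrist_force: [0.5, 0.3, 4.2]
width: 0.0494
```

drive_tool(rows="0 0 0 0 0 0;0 0 0 0 0 0;0 0 0 0 0 0;0 0 0 0 0 0", gripper=85)

```text
t: 12.0
tcp_pos: [0.5089, -0.1468, 0.0274]
tool_rot: [[-0.992, 0.127, 0.0], [0.127, 0.992, -0.0], [-0.0, -0.0, -1.0]]
wrist_force: [0.4, -0.1, -0.0]
width: 0.0705
```

drive_tool(rows="0 0 -10 0 0 0;0 0 -25 0 0 0;0 0 -40 0 0 0;0 0 -40 0 0 0;0 0 -30 0 0 0;0 0 0 0 0 0")

```text
t: 12.6
tcp_pos: [0.5119, -0.1471, 0.1785]
tool_rot: [[-0.992, 0.126, 0.012], [0.126, 0.992, -0.001], [-0.012, 0.0, -1.0]]
wrist_force: [0.7, -0.1, 0.4]
width: 0.0738
```

```bash
python3 - <<'E'
from h import *
s=st()
grab("wrist","w10");grab("side","s10")
cv2.imwrite("pics/w10z.png",np.hstack([cv2.resize(load("w10")["px"][:,100:500],None,fx=1.2,fy=1.2),cv2.resize(load("s10")["px"][240:350,250:360],None,fx=2.9,fy=480/110,interpolation=cv2.INTER_CUBIC)]))
E
```

```text
t 12.6 tcp [ 0.5119 -0.1471  0.1785] w 0.0738 F [ 0.7 -0.1  0.4] j [ 0.03  0.26 -0.29  0.   -1.   -1.72]
```

View pics/w10z.png

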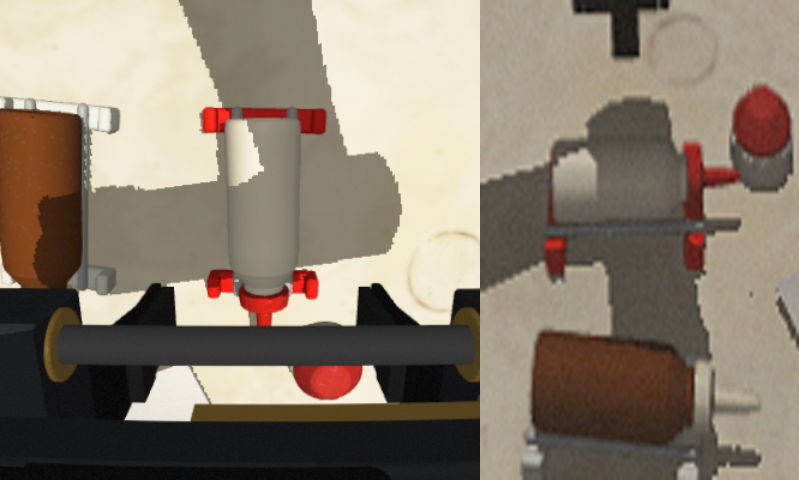

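The white bottle rests aligned in the red cradle, with its base about 8 mm inside the foot's outer end and the timer clear. Next is the spare.

```bash
python3 - <<'E'
from h import *
T=load("top0");a=lambda u,v:(u/3.7+320,v/3.7+125)
p=onz(T,*a(366,272),.039);q=onz(T,*a(313,510),.05);print(p,q,np.linalg.norm(p-q),np.degrees(np.arctan2(*(p-q)[[1,0]])))
W=load("w10");
# base corners in w10: left part cut off? white cradle rods
s=robot.sense();b=q+.085*(p-q)/np.linalg.norm(p-q);print("grasp guess",b,(np.array(s["tool_rot"]).T@(b-s["tcp_pos"])*1000).round(1))
E
```

```text
[ 0.5931458  -0.33551347  0.039     ] [ 0.41869065 -0.29136477  0.05      ] 0.18029061670314428 -14.201469534476312
grasp guess [ 0.50093945 -0.31217917  0.04481393] [ -12.8 -165.3  128.9]
```

drive_tool(rows="0 -33 0 0 0 1;0 -33 0 0 0 1;0 -33 0 0 0 1;0 -33 0 0 0 1;0 -33 0 0 0 2;0 0 0 0 0 0", gripper=100)

```text
t: 13.3
tcp_pos: [0.4804, -0.312, 0.1707]
tool_rot: [[-0.972, 0.235, -0.003], [0.235, 0.972, 0.001], [0.003, 0.0, -1.0]]
wrist_force: [0.1, 1.0, -0.3]
width: 0.0866
```

```bash
python3 - <<'E'
from h import *
s=st();print(np.round(s["tool_rot"],3))
grab("wrist","w11")
cv2.imwrite("pics/w11z.png",cv2.resize(load("w11")["px"][60:300,200:440],None,fx=2.5,fy=2.5,interpolation=cv2.INTER_CUBIC))
E
```

```text
t 13.3 tcp [ 0.4804 -0.312   0.1707] w 0.0866 F [ 0.1  1.  -0.3] j [-0.29  0.34 -0.2   0.   -1.04 -1.51]
[[-0.972  0.235 -0.003]
 [ 0.235  0.972  0.001]
 [ 0.003  0.    -1.   ]]
```

View pics/w11z.png

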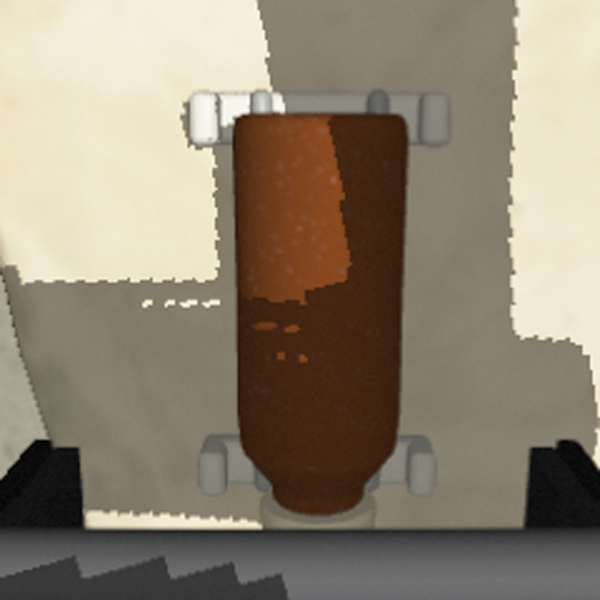

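```bash
python3 - <<'E'
from h import *
s=robot.sense();W=load("w11");R=np.array(s["tool_rot"]);P=np.array(s["tcp_pos"])
a=lambda u,v:(u/2.5+200,v/2.5+60)
def f(n,u,v,z):
    q=onz(W,*a(u,v),z);print(n,q.round(4),(R.T@(q-P)*1000).round(1));return q
f("base top edge",321,114,.063)
f("foot outer near",320,93,.018); f("near lug L",190,118,.02);f("near lug R",449,118,.02);f("far lug L",200,466,.02);f("far lug R",434,466,.02)
f("side L",240,300,.039);f("side R",401,300,.039);f("side L",234,140,.039);f("side R",407,140,.039)
E
```

```text
base top edge [ 0.4128 -0.2901  0.063 ] [ 70.6   4.  108. ]
foot outer near [ 0.4061 -0.288   0.018 ] [ 77.4   4.5 153. ]
near lug L [ 0.4038 -0.3326  0.02  ] [ 69.3 -39.4 151. ]
near lug R [ 0.4242 -0.2475  0.02  ] [ 69.3  48.1 151. ]
far lug L [ 0.5259 -0.3622  0.02  ] [-56.4 -39.7 150.6]
far lug R [ 0.5464 -0.2774  0.02  ] [-56.5  47.5 150.7]
side L [ 0.465  -0.3296  0.039 ] [ 10.5 -22.2 131.8]
side R [ 0.4775 -0.2776  0.039 ] [ 10.4  31.3 131.8]
side L [ 0.4142 -0.3185  0.039 ] [ 62.5 -23.2 131.9]
side R [ 0.4271 -0.2648  0.039 ] [ 62.5  31.9 132. ]
```

Lug spacing measures 87.5 mm (given 88) and the base sits 66 mm before the cradle's middle, so the measurement holds. I'll descend on the spare and grip it.

drive_tool(rows="-6 2 30 0 0 0;-5 2 30 0 0 0;0 0 30 0 0 0;0 0 25 0 0 0;0 0 18 0 0 0;0 0 10 0 0 0;0 0 3 0 0 0;0 0 0 0 0 0")

```text
t: 14.15
tcp_pos: [0.4941, -0.3079, 0.0267]
tool_rot: [[-0.973, 0.23, 0.001], [0.23, 0.973, -0.0], [-0.001, 0.0, -1.0]]
wrist_force: [0.5, -0.5, 0.3]
width: 0.0871
```

drive_tool(rows="0 0 0 0 0 0;0 0 0 0 0 0;0 0 0 0 0 0;0 0 0 0 0 0;0 0 0 0 0 0", gripper=0, force=30)

```text
t: 14.65
tcp_pos: [0.4942, -0.3092, 0.0275]
tool_rot: [[-0.973, 0.23, 0.002], [0.23, 0.973, -0.002], [-0.002, -0.001, -1.0]]
wrist_force: [-1.8, -7.2, 4.8]
width: 0.0547
```

```bash
python3 - <<'E'
from h import *
s=st();grab("wrist","w12");W=load("w12");R=np.array(s["tool_rot"]);P=np.array(s["tcp_pos"])
px=W["px"].astype(int)
print([ (r,px[r,320].tolist()) for r in range(90,125,3)])
E
```

```text
t 14.65 tcp [ 0.4942 -0.3092  0.0275] w 0.0547 F [-1.8 -7.2  4.8] j [-0.28  0.52 -0.33  0.   -0.72 -1.52]
[(90, [33, 76, 142]), (93, [34, 77, 141]), (96, [33, 75, 142]), (99, [34, 76, 143]), (102, [33, 76, 141]), (105, [34, 76, 142]), (108, [31, 74, 142]), (111, [40, 80, 143]), (114, [54, 86, 146]), (117, [39, 79, 144]), (120, [34, 75, 142]), (123, [32, 74, 141])]
```

View pics/w12.png

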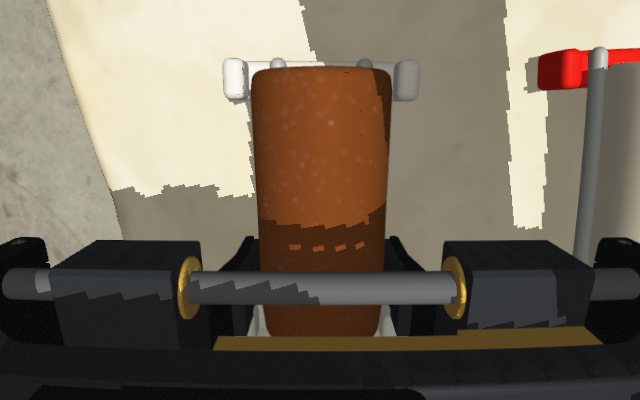

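The spare is gripped at 54.7 mm opening, with the TCP 11.5 mm below its axis and about 83 mm from its base. I'll lift it and swing round.

drive_tool(rows="0 0 -10 0 0 0;0 0 -25 0 0 0;0 0 -40 0 0 0;0 0 -45 0 0 0;0 0 -45 0 0 0;0 0 -30 0 0 0;0 0 0 0 0 0", force=35)

```text
t: 15.4
tcp_pos: [0.496, -0.3089, 0.2275]
tool_rot: [[-0.973, 0.23, 0.011], [0.23, 0.973, -0.004], [-0.012, -0.001, -1.0]]
wrist_force: [-0.1, 0.6, -2.8]
width: 0.0546
```

drive_tool(rows="0 0 0 0 0 -8;0 0 0 0 0 -8;0 0 0 0 0 -8;0 0 0 0 0 -8;0 0 0 0 0 -8;0 0 0 0 0 -8;0 0 0 0 0 -8;0 0 0 0 0 -8;0 0 0 0 0 -8;0 0 0 0 0 -8;0 0 0 0 0 -8;0 0 0 0 0 -8;0 0 0 0 0 0")

```text
t: 16.7
tcp_pos: [0.4928, -0.3073, 0.22]
tool_rot: [[-0.128, -0.992, -0.002], [-0.992, 0.128, 0.002], [-0.002, 0.002, -1.0]]
wrist_force: [0.7, -0.0, -2.1]
width: 0.0542
```

```bash
cat >> h.py <<'E'
seat=seat+.0008*yh
A=seat+.1215*u+.0785*n
E
python3 - <<'E'
from h import *
s=st();R0=np.c_[-xh,np.cross(-zz,-xh),-zz]
print(A,A-.24*xh); plan(R0,A-.24*xh+.04*zz)
grab("wrist","w13")
E
```

```text
t 16.7 tcp [ 0.4928 -0.3073  0.22  ] w 0.0542 F [ 0.7 -0.  -2.1] j [-0.28  0.31 -0.11 -0.   -1.15  0.15]
[0.54306661 0.17841315 0.18399297] [ 0.51431461 -0.05985885  0.18399297]
rot(tool,deg) [ 0.13  0.1  -0.46] 0.49 | shift pre-rot mm [-248.2   10.3   -3.5] | shift post-rot mm [-248.3    8.3   -4. ]
```

View pics/w13.png

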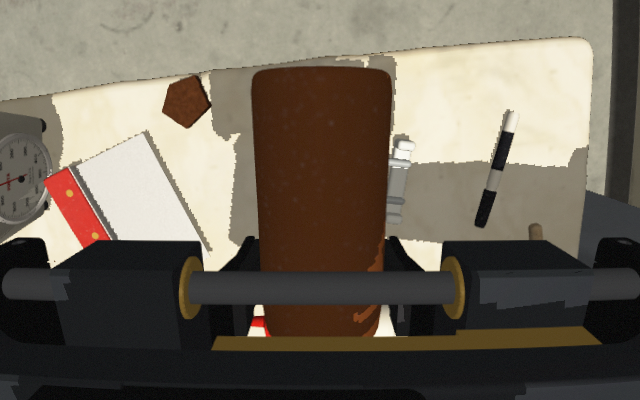

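drive_tool(rows="-40 2 0 0 0 0;-42 2 0 0 0 -0.4;-42 2 0 0 0 0;-42 2 0 0 0 0;-42 1 0 0 0 0;-40 0 0 0 0 0;0 0 0 0 -7 0;0 0 0 0 -7 0;0 0 0 0 -7 0;0 0 0 0 -7 0;0 0 0 0 -7 0;0 0 0 0 0 0")

```text
t: 17.95
tcp_pos: [0.5147, -0.0634, 0.2195]
tool_rot: [[-0.108, -0.992, 0.07], [-0.811, 0.128, 0.571], [-0.575, 0.005, -0.818]]
wrist_force: [0.4, 0.4, -2.6]
width: 0.0545
```

```bash
python3 - <<'E'
from h import *
s=st();plan(Rbay,A-.24*xh);plan(Rbay,A)
grab("wrist","w14");grab("side","s14")
cv2.imwrite("pics/ws14.png",np.hstack([cv2.resize(load("w14")["px"],(480,300)),cv2.resize(load("s14")["px"][100:300,200:400],(300,300))]))
E
```

```text
t 17.95 tcp [ 0.5147 -0.0634  0.2195] w 0.0545 F [ 0.4  0.4 -2.6] j [-0.21  0.3  -0.04 -0.63 -1.34  0.26]
rot(tool,deg) [-0.04  0.1  -0.56] 0.57 | shift pre-rot mm [17.6  0.7 31. ] | shift post-rot mm [17.5  0.8 31.1]
rot(tool,deg) [-0.04  0.1  -0.56] 0.57 | shift pre-rot mm [-178.8    2.7  169.1] | shift post-rot mm [-179.1    0.8  168.7]
```

View pics/ws14.png

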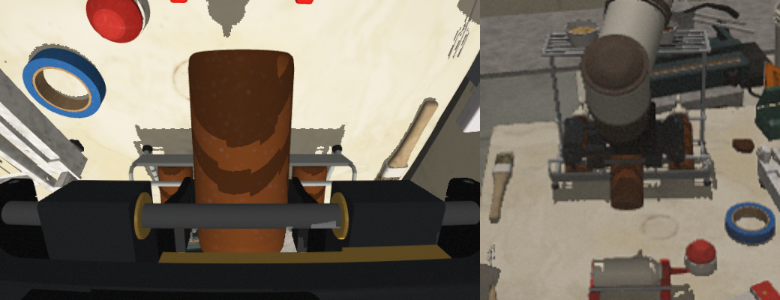

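drive_tool(rows="9 1 15 0 0 -0.5;8 0 16 0 0 0;-33 0 23 0 0 0;-33 0 23 0 0 0;-33 0 23 0 0 0;-33 0 23 0 0 0;-33 0 23 0 0 0;-16 0 12 0 0 0;0 0 0 0 0 0")

```text
t: 18.95
tcp_pos: [0.5386, 0.1666, 0.1869]
tool_rot: [[-0.085, -0.994, 0.067], [-0.815, 0.108, 0.569], [-0.573, -0.006, -0.819]]
wrist_force: [-0.2, -0.4, -2.1]
width: 0.0545
```

```bash
python3 - <<'E'
from h import *
s=st();plan(Rbay,A)
grab("wrist","w15");grab("side","s15")
cv2.imwrite("pics/ws15.png",np.hstack([cv2.resize(load("w15")["px"],(480,300)),cv2.resize(load("s15")["px"][110:235,230:355],(300,300),interpolation=cv2.INTER_CUBIC)]))
E
```

```text
t 18.95 tcp [0.5386 0.1666 0.1869] w 0.0545 F [-0.2 -0.4 -2.1] j [ 0.23  0.29 -0.14 -0.68 -1.03 -0.01]
rot(tool,deg) [ 0.11 -0.02  0.78] 0.79 | shift pre-rot mm [-8.3 -3.1  9.4] | shift post-rot mm [-8.3 -3.   9.4]
```

View pics/ws15.png

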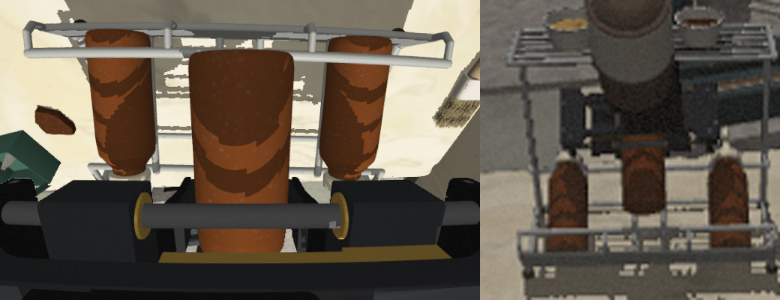

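drive_tool(rows="-4 -2 5 0 0 0.4;-4 -1 5 0 0 0.4;0 0 20 0 0 0;0 0 25 0 0 0;0 0 20 0 0 0;0 0 10 0 0 0;0 0 0 0 0 0")

```text
t: 19.75
tcp_pos: [0.549, 0.2173, 0.1198]
tool_rot: [[-0.105, -0.992, 0.067], [-0.813, 0.125, 0.569], [-0.573, 0.005, -0.82]]
wrist_force: [-0.0, 0.5, -2.3]
width: 0.0541
```

```bash
python3 - <<'E'
from h import *
s=st();plan(Rbay,A-.09*n)
grab("wrist","w16")
im=load("w16")
for nm,P in (("keepN",seat+.02*u+.04*n+.168*yh),("keepF",seat+.02*u+.04*n-.168*yh),("keepmid",seat+.02*u+.04*n)): print(nm,proj(im,P))
E
```

```text
t 19.75 tcp [0.549  0.2173 0.1198] w 0.0541 F [-0.   0.5 -2.3] j [ 0.31  0.39 -0.16 -0.74 -0.89  0.01]
rot(tool,deg) [ 0.07 -0.07 -0.4 ] 0.41 | shift pre-rot mm [-4.7  1.3 14.9] | shift post-rot mm [-4.7  1.3 14.9]
keepN [[765.4140371   49.40370275]]
keepF [[-119.20690374   54.38144692]]
keepmid [[325.40496325  25.45558062]]
```

View pics/w16.png

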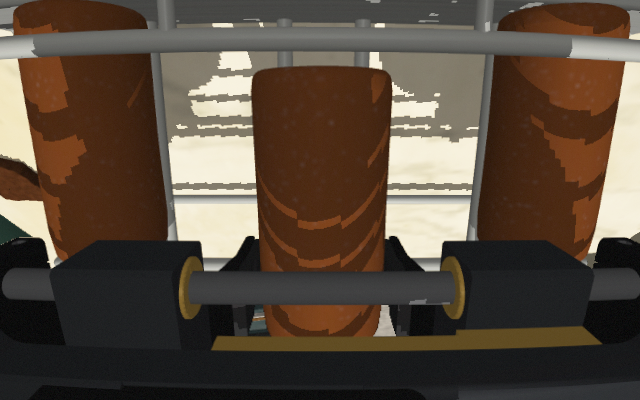

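The keeper shows at row ~41 against a predicted 25, so the seat is about 4–5 mm further up-slope than I had. That fits where the old bottle's base lay. I'll shift 6 mm up-slope for clearance, then lower to contact.

drive_tool(rows="-4 0 0 0 0 0;-3 0.5 4 0 0 -0.4;0 0 4 0 0 0;0 0 3 0 0 0;0 0 2 0 0 0;0 0 0 0 0 0")

```text
t: 20.4
tcp_pos: [0.5504, 0.2304, 0.1142]
tool_rot: [[-0.097, -0.993, 0.069], [-0.814, 0.119, 0.569], [-0.573, -0.001, -0.819]]
wrist_force: [-0.2, -0.2, -1.9]
width: 0.0546
```

drive_tool(rows="0 0 2 0 0 0;0 0 2 0 0 0;0 0 0 0 0 0")

```text
t: 20.7
tcp_pos: [0.5508, 0.2327, 0.111]
tool_rot: [[-0.097, -0.993, 0.069], [-0.814, 0.119, 0.569], [-0.573, -0.001, -0.819]]
wrist_force: [-0.4, -0.0, -2.3]
width: 0.0542
```

```bash
python3 - <<'E'
from h import *
s=st();plan(Rbay,A-.09*n);print("F tool",(np.array(s["tool_rot"]).T@s["wrist_force"]).round(1))
E
```

```text
t 20.7 tcp [0.5508 0.2327 0.111 ] w 0.0542 F [-0.4 -0.  -2.3] j [ 0.33  0.4  -0.16 -0.75 -0.86  0.01]
rot(tool,deg) [-0.04 -0.01  0.08] 0.09 | shift pre-rot mm [ 3.1  1.2 -1.2] | shift post-rot mm [ 3.1  1.2 -1.2]
F tool [1.3 0.4 1.8]
```

drive_tool(rows="0 0.5 2 0 0 0;0 0.5 2 0 0 0;0 0 0 0 0 0")

```text
t: 21.0
tcp_pos: [0.55, 0.2352, 0.1078]
tool_rot: [[-0.097, -0.993, 0.069], [-0.814, 0.119, 0.569], [-0.573, -0.001, -0.819]]
wrist_force: [-0.0, -0.9, -1.9]
width: 0.0545
```

drive_tool(rows="0 0 1.5 0 0 0;0 0 1 0 0 0;0 0 0 0 0 0")

```text
t: 21.3
tcp_pos: [0.5504, 0.2365, 0.1059]
tool_rot: [[-0.096, -0.993, 0.07], [-0.813, 0.119, 0.569], [-0.574, -0.002, -0.819]]
wrist_force: [0.4, 0.3, -1.3]
width: 0.0543
```

```bash
python3 - <<'E'
from h import *
s=st();plan(Rbay,A-.09*n);print("F tool",(np.array(s["tool_rot"]).T@s["wrist_force"]).round(1))
E
```

```text
t 21.3 tcp [0.5504 0.2365 0.1059] w 0.0543 F [ 0.4  0.3 -1.3] j [ 0.34  0.41 -0.17 -0.75 -0.85  0.01]
rot(tool,deg) [-0.06 -0.    0.1 ] 0.11 | shift pre-rot mm [ 3.2  0.3 -7.6] | shift post-rot mm [ 3.2  0.3 -7.6]
F tool [ 0.5 -0.4  1.3]
```

TCP is now at n = −19.1 and contact is expected at about −19.5, so it's just touching. I'll creep down another 1–2 mm.

drive_tool(rows="0 0 1 0 0 0;0 0 1 0 0 0;0 0 0 0 0 0")

```text
t: 21.6
tcp_pos: [0.5508, 0.2372, 0.1051]
tool_rot: [[-0.096, -0.993, 0.07], [-0.814, 0.119, 0.569], [-0.574, -0.003, -0.819]]
wrist_force: [-1.4, -3.4, 1.8]
width: 0.0544
```

```bash
python3 - <<'E'
from h import *
s=st();plan(Rbay,A-.09*n);print("F tool",(np.array(s["tool_rot"]).T@s["wrist_force"]).round(1))
grab("wrist","w17")
E
```

```text
t 21.6 tcp [0.5508 0.2372 0.1051] w 0.0544 F [-1.4 -3.4  1.8] j [ 0.34  0.41 -0.17 -0.75 -0.85  0.02]
rot(tool,deg) [-0.1  -0.    0.14] 0.17 | shift pre-rot mm [ 3.4  0.6 -8.7] | shift post-rot mm [ 3.4  0.6 -8.7]
F tool [ 1.8  1.  -3.5]
```

View pics/w17.png

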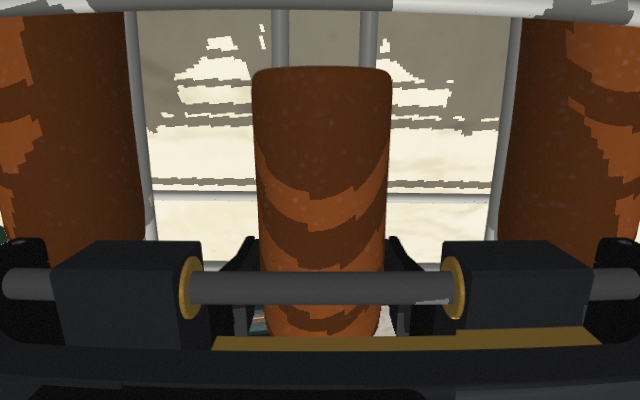

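Light contact on the rods (−3.5 N). I'll slide down-slope.

drive_tool(rows="3 1 -0.5 0 0 0;6 0 0 0 0 0;7 0 0 0 0 0;7 0 0 0 0 0;5 0 0 0 0 0;0 0 0 0 0 0")

```text
t: 22.25
tcp_pos: [0.5475, 0.2135, 0.0884]
tool_rot: [[-0.097, -0.993, 0.071], [-0.814, 0.12, 0.568], [-0.573, -0.003, -0.82]]
wrist_force: [2.7, -2.2, 2.0]
width: 0.0544
```

```bash
python3 - <<'E'
from h import *
s=st();plan(Rbay,A-.09*n);print("F tool",(np.array(s["tool_rot"]).T@s["wrist_force"]).round(1))
grab("wrist","w18")
E
```

```text
t 22.25 tcp [0.5475 0.2135 0.0884] w 0.0544 F [ 2.7 -2.2  2. ] j [ 0.29  0.43 -0.19 -0.77 -0.85  0.08]
rot(tool,deg) [-0.15 -0.05  0.06] 0.17 | shift pre-rot mm [-25.9   0.1  -8.6] | shift post-rot mm [-25.9   0.2  -8.6]
F tool [ 0.4 -3.  -2.7]
```

View pics/w18.png

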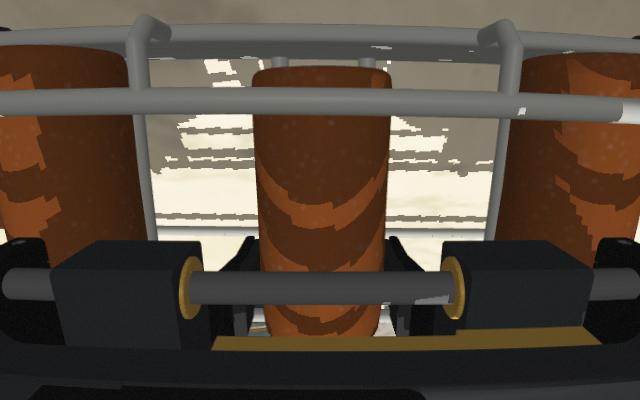

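drive_tool(rows="2 0 0 0 0 0;2 0 0 0 0 0;1 0 0 0 0 0;0 0 0 0 0 0")

```text
t: 22.7
tcp_pos: [0.547, 0.211, 0.0867]
tool_rot: [[-0.096, -0.993, 0.071], [-0.813, 0.119, 0.57], [-0.574, -0.004, -0.819]]
wrist_force: [2.3, -2.0, 5.1]
width: 0.0546
```

drive_tool(rows="1 0 0 0 0 0;1 0 0 0 0 0;0 0 0 0 0 0")

```text
t: 23.0
tcp_pos: [0.5468, 0.2096, 0.0856]
tool_rot: [[-0.095, -0.993, 0.071], [-0.813, 0.119, 0.57], [-0.575, -0.004, -0.818]]
wrist_force: [1.7, -1.2, 4.9]
width: 0.0544
```

```bash
python3 - <<'E'
from h import *
s=st();plan(Rbay,A-.09*n);print("F tool",(np.array(s["tool_rot"]).T@s["wrist_force"]).round(1))
E
```

```text
t 23.0 tcp [0.5468 0.2096 0.0856] w 0.0544 F [ 1.7 -1.2  4.9] j [ 0.28  0.43 -0.19 -0.78 -0.85  0.1 ]
rot(tool,deg) [-0.14  0.07  0.15] 0.22 | shift pre-rot mm [-30.7  -0.1  -8.5] | shift post-rot mm [-30.7   0.   -8.6]
F tool [-2.  -1.9 -4.6]
```

drive_tool(rows="1 0 0 0 0 0;1 0 0 0 0 0;1 0 0 0 0 0;0 0 0 0 0 0")

```text
t: 23.4
tcp_pos: [0.5465, 0.2071, 0.0839]
tool_rot: [[-0.095, -0.993, 0.071], [-0.813, 0.119, 0.57], [-0.575, -0.004, -0.818]]
wrist_force: [2.7, -2.0, 4.9]
width: 0.0543
```

drive_tool(rows="1 0 0 0 0 0;1 0 0 0 0 0;0 0 0 0 0 0")

```text
t: 23.7
tcp_pos: [0.5465, 0.2069, 0.0837]
tool_rot: [[-0.095, -0.993, 0.072], [-0.811, 0.119, 0.572], [-0.577, -0.004, -0.817]]
wrist_force: [1.8, 2.2, 7.6]
width: 0.0543
```

```bash
python3 - <<'E'
from h import *
s=st();plan(Rbay,A-.09*n);print("F tool",(np.array(s["tool_rot"]).T@s["wrist_force"]).round(1))
grab("wrist","w19")
E
```

```text
t 23.7 tcp [0.5465 0.2069 0.0837] w 0.0543 F [1.8 2.2 7.6] j [ 0.28  0.43 -0.19 -0.79 -0.85  0.11]
rot(tool,deg) [-0.14  0.22  0.16] 0.31 | shift pre-rot mm [-34.   -0.1  -8.4] | shift post-rot mm [-34.    0.   -8.6]
F tool [-6.4 -1.5 -4.8]
```

View pics/w19.png

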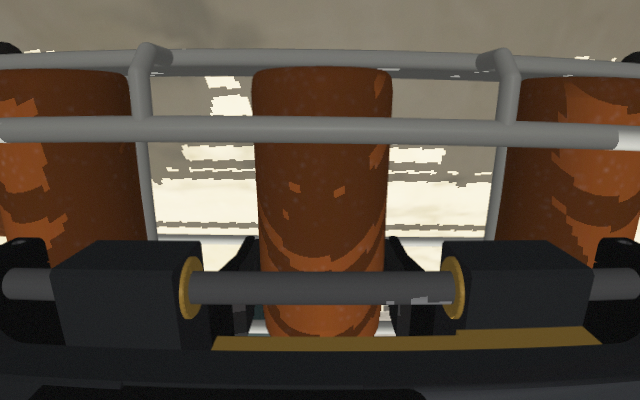

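The last 2 mm commanded moved it only 0.3 mm, stopping at u ≈ 87.5 (expected 88). One more small push to confirm the foot board, then I'll ease and release.

drive_tool(rows="1.5 0 0 0 0 0;1.5 0 0 0 0 0;0 0 0 0 0 0")

```text
t: 24.05
tcp_pos: [0.5466, 0.2068, 0.0837]
tool_rot: [[-0.095, -0.993, 0.072], [-0.809, 0.119, 0.576], [-0.58, -0.004, -0.814]]
wrist_force: [1.0, 8.4, 11.8]
width: 0.0542
```

drive_tool(rows="-2 0 -0.5 0 0 0;0 0 0 0 0 0")

```text
t: 24.25
tcp_pos: [0.5466, 0.2068, 0.0837]
tool_rot: [[-0.095, -0.993, 0.072], [-0.811, 0.119, 0.573], [-0.578, -0.004, -0.816]]
wrist_force: [2.7, 5.2, 6.0]
width: 0.0542
```

drive_tool(rows="0 0 0 0 0 0;0 0 0 0 0 0;0 0 0 0 0 0;0 0 0 0 0 0;0 0 0 0 0 0", gripper=100)

```text
t: 24.75
tcp_pos: [0.545, 0.2036, 0.0811]
tool_rot: [[-0.097, -0.993, 0.069], [-0.814, 0.119, 0.569], [-0.573, -0.001, -0.819]]
wrist_force: [0.1, -0.4, -0.6]
width: 0.0838
```

```bash
python3 - <<'E'
from h import *
s=st();plan(Rbay,A-.09*n);grab("wrist","w20")
E
```

```text
t 24.75 tcp [0.545  0.2036 0.0811] w 0.0838 F [ 0.1 -0.4 -0.6] j [ 0.27  0.44 -0.2  -0.78 -0.85  0.12]
rot(tool,deg) [ 0.   -0.03  0.06] 0.07 | shift pre-rot mm [-38.3  -1.1  -8.8] | shift post-rot mm [-38.3  -1.1  -8.7]
```

View pics/w20.png

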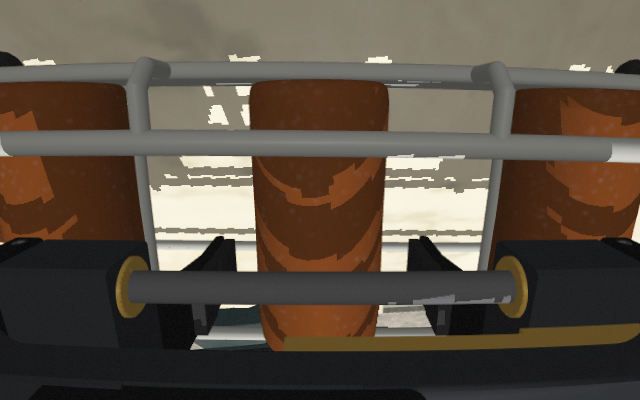

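The bottle stayed against the board, and its base row (~81) is level with the neighbours'. I'll retreat square to the slope and then forwards, and check.

drive_tool(rows="0 0 -10 0 0 0;0 0 -25 0 0 0;0 0 -35 0 0 0;0 0 -40 0 0 0;0 0 -40 0 0 0;0 0 -40 0 0 0;0 0 -40 0 0 0;0 0 -40 0 0 0;0 0 -30 0 0 0;0 0 0 0 0 0;0 0 0 0 0 0")

```text
t: 25.9
tcp_pos: [0.5243, 0.0325, 0.3283]
tool_rot: [[-0.097, -0.993, 0.072], [-0.813, 0.12, 0.569], [-0.574, -0.003, -0.819]]
wrist_force: [0.6, 0.2, -0.6]
width: 0.0866
```

```bash
python3 - <<'E'
from h import *
s=st()
for c in("wrist","side","top"):grab(c,c+"21")
cv2.imwrite("pics/w21z.png",cv2.resize(load("wrist21")["px"][20:240,120:520],None,fx=2,fy=2,interpolation=cv2.INTER_CUBIC))
cv2.imwrite("pics/s21z.png",np.hstack([cv2.resize(load("side21")["px"][150:360,220:430],(400,400),interpolation=cv2.INTER_CUBIC),cv2.resize(load("top21")["px"][100:290,260:450],(400,400),interpolation=cv2.INTER_CUBIC)]))
E
```

```text
t 25.9 tcp [0.5243 0.0325 0.3283] w 0.0866 F [ 0.6  0.2 -0.6] j [-0.02  0.17  0.06 -0.62 -1.42 -0.01]
```

View pics/w21z.png

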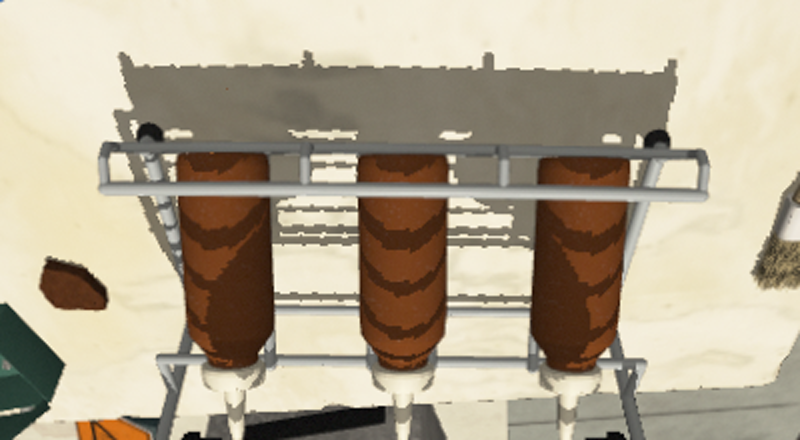

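View pics/s21z.png

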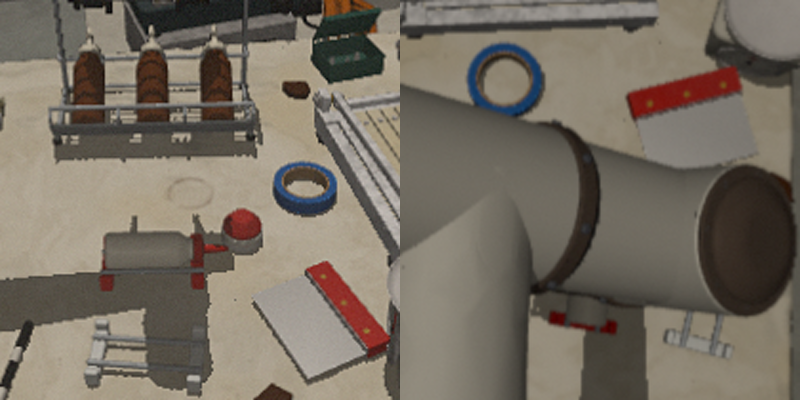

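```bash
python3 - <<'E'
from h import *
W=load("w10");a=lambda u,v:(u/1.2+100,v/1.2)
b=onz(W,*a(263,119),.057);f=onz(W,*a(264,107),.018);g=onz(W,*a(263,270),.018)
yaw=np.radians(-7.4);cx=np.array([np.cos(yaw),np.sin(yaw),0]);cy=np.array([-np.sin(yaw),np.cos(yaw),0])
print("base from outer foot end (want 7mm):",(b-f)@cx*1000,"across",(b-f)@cy*1000)
p0=load("side0")["px"][255:345,340:430].astype(int);p1=load("side21")["px"][255:345,340:430].astype(int)
print("timer/scraper region changed px:",(abs(p0-p1).sum(2)>90).sum())
s=st(); print(robot.hand_in())
E
```

```text
base from outer foot end (want 7mm): 8.440057847357872 across -0.4969198119209351
timer/scraper region changed px: 50
t 26.05 tcp [0.5239 0.0335 0.3263] w 0.0872 F [-0.  -0.2  0.3] j [-0.02  0.17  0.06 -0.62 -1.42 -0.01]
the job is handed in; nothing more can be done
None
```

I took the white, red-capped bottle out of the middle bay and laid it in the red-footed cradle with its nozzle away from the robot. The spare dark bottle is in the middle bay, slid under the keeper rod and pushed against the foot board. The job is handed in after 26 s of the 67 s allowed.

**Last checks**
- **White bottle:** its base is 8.4 mm from the outer end of the cradle foot (7 mm would be ideal) and 0.5 mm off the centre line. It is let go.
- **Spare:** it stopped firmly at the foot board. After release, its base and cap line up with the two right bottles, and it sits midway between them.
- **Right bottles and bystanders:** by eye, both right bottles are still in place in the last pictures. A before/after comparison round the timer and scraper showed only 50 changed pixels, which I took to be shadow without looking further.
- **Robot:** the arm was clear, with about zero wrist force.

**What disagreed:** my first camera estimate of the bay was about 4–5 mm too far down-slope and about 8 mm too high. I corrected it from the wrist picture and by feeling for contact before sliding the spare home.

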